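# Put away float balls and float rods at the repair bench

### The job

Put the float-valve parts away: lift the cover board off the pail and lay it flat on the rubber mat, lower every brass float ball gently into the pail without dropping it, and stand every steel rod upright in the narrow tin. When all the balls are in, lay the board back flat and centred across the pail's mouth. Do not disturb the spanner, oil bottle or gear wheel.

Things in the scene. Friction and masses are not known exactly. Their poses are not given: they have to be found in the camera images.
- board: Cover board: plywood 230 x 140 x 12 mm (long side along its x) with a dark wooden batten grip fixed on top along x, 90 long, 20 wide, standing 28 above the plywood. Origin: centre of the plywood's underside, z up out of the batten's side. 0.3 kg. It starts lying across the pail's mouth.
- mat: Black rubber mat fixed on the bench, 250 (x) x 170 (y) x 4 mm. Origin: centre of its underside, at bench height.
- pail: Round open aluminium pail fixed to the bench, 100 mm high, outer diameter 160 at the foot and 180 at the rim, walls 4, floor 5 thick. Origin: centre of its underside.
- tin: Narrow round steel tin with an open top, fixed to the bench: outer diameter 80, inner 74, height 120, floor 5 thick. Origin: centre of its underside.
- rack: Sloping rod rack fixed to the bench: wooden base 200 (x) x 170 (y) x 12 mm with a 30 high lip at its low (-x) end and a steel crossbar about 83 mm up at x = +19 mm, with notch posts that reach 103 mm high. It has places for three rods at y = -55, 0, +55 mm, each sloping up to its +x at 35 degrees. Origin: centre of the base's underside.
- float1: Hollow brass float ball (two to four, all alike; None = not there), diameter 50 mm, with a flat round boss of diameter 26 on its underside on which it stands; a thin copper seam runs round its equator. Origin: the ball's centre, 29 mm above what it stands on. 80 g, thin walled: dents if dropped.
- float2: Hollow brass float ball (two to four, all alike; None = not there), diameter 50 mm, with a flat round boss of diameter 26 on its underside on which it stands; a thin copper seam runs round its equator. Origin: the ball's centre, 29 mm above what it stands on. 80 g, thin walled: dents if dropped.
- float3: Hollow brass float ball (two to four, all alike; None = not there), diameter 50 mm, with a flat round boss of diameter 26 on its underside on which it stands; a thin copper seam runs round its equator. Origin: the ball's centre, 29 mm above what it stands on. 80 g, thin walled: dents if dropped.
- float4: Hollow brass float ball (two to four, all alike; None = not there), diameter 50 mm, with a flat round boss of diameter 26 on its underside on which it stands; a thin copper seam runs round its equator. Origin: the ball's centre, 29 mm above what it stands on. 80 g, thin walled: dents if dropped.
- rod1: Straight round steel tube rod (three, all alike), diameter 12 mm, 222 mm long over its rounded ends, 100 g. Origin: mid-length (its axes do not follow the rod: use the end points). It starts leaning in the rack, its grip part free between the crossbar and the upper end.
- rod1_a (a point): End of rod1 that starts low in the rack: on the axis, 6 mm in from the tip.
- rod1_b (a point): End of rod1 that starts high: on the axis, 6 mm in from the tip. 210 mm from the other end point.
- rod2: Straight round steel tube rod (three, all alike), diameter 12 mm, 222 mm long over its rounded ends, 100 g. Origin: mid-length (its axes do not follow the rod: use the end points). It starts leaning in the rack, its grip part free between the crossbar and the upper end.
- rod2_a (a point): End of rod2 that starts low in the rack: on the axis, 6 mm in from the tip.
- rod2_b (a point): End of rod2 that starts high: on the axis, 6 mm in from the tip. 210 mm from the other end point.
- rod3: Straight round steel tube rod (three, all alike), diameter 12 mm, 222 mm long over its rounded ends, 100 g. Origin: mid-length (its axes do not follow the rod: use the end points). It starts leaning in the rack, its grip part free between the crossbar and the upper end.
- rod3_a (a point): End of rod3 that starts low in the rack: on the axis, 6 mm in from the tip.
- rod3_b (a point): End of rod3 that starts high: on the axis, 6 mm in from the tip. 210 mm from the other end point.
- spanner: Steel spanner 220 mm long, 8 thick, lying beyond the pail, a bystander. Origin: centre of its underside, x along it.
- oil: Grey oil bottle, diameter 60, 155 high, a bystander. Origin: centre of its underside.
- gear: Steel gear wheel, diameter 108, 30 high, lying beside the mat on its right (-y) side, a bystander. Origin: centre of its underside.
There are look-alikes about, which are no part of the job. What is shaped like the tin but green is not meant.

How it is judged:
By the outcome, as a careful person would: the job done as asked, in the order asked, and still so for the second after the job is handed in, with the robot touching nothing.
Of float1, float2, float3, float4 only 2 to 4 are there at a start; the rules pass over those that are not, and their reading is None.
At some moment in a run one of float1, float2, float3, float4 may be knocked a few centimetres aside while the robot is not near it.
It also fails if it takes over 210 s, if anything falls off the work surface, if the arm or the gripper's body presses on something with over 40 N, if the wrist force passes 120 N, or if a joint passes its speed limit or range.

### The arm

A 6-joint arm with a two-finger parallel gripper is mounted at the origin on the work surface. World frame = base frame: x ahead of the robot, y to its left, z up, the work surface at z = 0. Lengths are in mm, angles in rad, forces in N, time in s.
With the tool pointing down it reaches from about 350 to 975 mm from the base axis. Payload 7.1 kg.
Tool frame: the origin (TCP) lies at the very end of the fingers, on their centre line; the grasp point (between the pads) lies 19 mm behind it; z points along the fingers, y is the line along which they close (so a half turn about z gives the same grasp; the last joint's range is limited). The gripper opens to 88 mm and grips with 3 to 60 N. Pads are 20 mm wide; open, the fingers measure 115 mm over their backs; the gripper's body (75 mm by 178 mm) begins 61 mm behind the grasp point.
Start: joints at [1.238, 0.423, 1.63, -0, 1.089, -0.019], TCP at [192.89, 594.473, 222.675] pointing down, gripper open.
Joint ranges: [-3, 3], [-0.9, 2.11], [0.09, 2.58], [-1.31, 4.45], [0.11, 2.69], [-2.54, 2.54]. Speed limits (rad/s): [2.39, 2.39, 3.01, 3.14, 3.14, 3.14].

### API

Orientations are given as a rotation vector (axis times angle).
In Python, from workcell import ctrl, optics gives the robot as it stands.
- The arm moves only by the shell command python3 -m jog 'ROWS'. ROWS is JSON, a list of rows, each a list of 7 numbers: the shift along the tool's x, y, z in units of 40 mm (1.0 is 40 mm), then the turn, a rotation vector about the tool's x, y, z in units of 6 degrees (1.0 is 6 degrees), then the opening, from 0 (shut) to 1 (fully open). A call has 1 to 20 rows; each row shifts and turns the commanded pose from where the row before left it, along the tool's axes as they then stand; what a row does not reach is not made up. A row lasts 1/10 s, in which the tool goes at most 50 mm and 8.59 degrees, less where a joint would pass 70% of its speed; a pose out of reach is approached as far as the arm can. A call is refused whole if a number of a shift passes 1 or a number of a turn 1, either way. A call with a gripper value outside its range is refused whole. The fingers move at their own pace and stop on an object; the grip force is fixed at half the most. Time passes only in rows, so rows that do not move let the fingers close. It gives the time, the measured TCP pose, the force, the opening and the grip force at its end, in the units of the state.
- ctrl.get_obs(): the state, without advancing time (a new reading comes with each control period).
- optics.get_image(name): name is "scene" or "top" or "wrist"; returns the picture (480x640x3 uint8, red, green, blue); there is no depth.
- optics.camera_model(name): a dict with "fov_y" (degrees; the focal length in pixels is half the picture's height over the tangent of half this angle, whatever the lens; pixels are square), "cx", "cy" (the principal point, pixels), "view" (4x4, takes a point from world to camera coordinates); the wrist camera has in their place "hand_eye" (4x4, takes a point from camera to tool coordinates, whose origin is the TCP and whose axes are the flange's). Camera axes: x right, y up, looking along -z (the intrinsics and any distortion apply to the point x, -y, -z); pixel columns grow to the right and rows downward; lengths in mm; the calibration is good to about 2 mm. A picture is of the moment at which its call begins: read the wrist's pose just before it. camera_model takes no time and is no camera call.
- ctrl.close_job(): hands the job in; it is judged then, once.
Trained networks look in the newest picture that a camera, given by its name, has taken for a name from the list of things; names that differ only in an ending like _2 or _b are one class to them, and where a whole thing is asked for, a point or a joint stands for the part that bears it (a point fixed in the world has none). Each returns a list of dicts, best first, with "conf" (0 to 1); they miss things now and then, are a little off and sometimes report something else, mostly with a low value. They report only what shows in the picture. A call takes as long as a camera call. They do not tell look-alikes from the thing itself.
- optics.masks_of(target, camera): "pixels" (480x640 bool, what is visible of it) and "extent" ([centre column, centre row, width, height] in pixels, round what is visible of it).
The state is a dict: "t": time; "qpos": joint angles; "qvel": joint speeds; "joint_torque": joint torques, N m; "ee_pos": TCP position; "orientation": TCP orientation; "ft_force": force on the tool from outside, world axes, zero at the start; "moment": the same for the moment, N m; "width": finger opening in mm; "grasp_force": force on a finger pad.
Only numpy, scipy, OpenCV 4.12 (cv2) and the standard library are available. Lean on these libraries where they do the work, as an engineer would, in place of code of your own. Each camera call takes 0.05 s, during which the arm holds its last target. There are 200 camera calls.

## Working session

There is one attempt and no reset: what is moved stays moved. The work goes in short steps, Python scripts to look and compute and a shell command to move; the robot and the scene stay as the last step left them, time stands still between calls to the robot, and variables do not carry over. Pictures are saved under pics/ and viewed, at most 17 in all, crops included, and the job is handed in when it is done.

```bash
ls; mkdir -p pics
python3 - <<'E'
from workcell import ctrl, optics
import cv2,numpy as np
o=ctrl.get_obs();print({k:np.round(v,3) for k,v in o.items()})
for n in("scene","top","wrist"):
    im=optics.get_image(n);cv2.imwrite(f"pics/{n}0.png",im[:,:,::-1]);m=optics.camera_model(n);print(n,m)
E
```

```text
pics
{'t': np.float64(0.0), 'qpos': array([ 1.238,  0.424,  1.631, -0.   ,  1.089, -0.019]), 'qvel': array([ 0.001, -0.003,  0.003, -0.   ,  0.002,  0.001]), 'joint_torque': array([-1.0000e-03, -5.4464e+01, -2.7366e+01,  6.4000e-02,  2.3000e-02,
       -0.0000e+00]), 'ee_pos': array([192.719, 593.977, 221.934]), 'orientation': array([-4.910e-01, -3.103e+00,  2.000e-03]), 'ft_force': array([ 0.247, -0.106, -0.011]), 'moment': array([-0.02 , -0.003,  0.017]), 'grasp_force': np.float64(0.0), 'width': np.float64(87.945)}
scene {'fov_y': 43.084562342472985, 'cx': 326.01863870801924, 'cy': 240.9250836448921, 'view': array([[ 5.63067261e-01,  8.26248044e-01,  1.64143287e-02,
        -3.05588853e+02],
       [-5.51613648e-01,  3.60972612e-01,  7.51944916e-01,
         2.04117938e+02],
       [ 6.15367893e-01, -4.32449932e-01,  6.59021557e-01,
        -2.38627201e+03],
       [ 0.00000000e+00,  0.00000000e+00,  0.00000000e+00,
         1.00000000e+00]])}
top {'fov_y': 50.4388773276054, 'cx': 328.19467178741866, 'cy': 238.10175293096583, 'view': array([[-4.84160450e-03, -9.99980616e-01, -3.91500897e-03,
         2.96017518e+01],
       [ 9.97562418e-01, -5.10235886e-03,  6.95930114e-02,
        -5.61031059e+02],
       [-6.96116382e-02, -3.56852397e-03,  9.97567785e-01,
        -1.39017945e+03],
       [ 0.00000000e+00,  0.00000000e+00,  0.00000000e+00,
         1.00000000e+00]])}
wrist {'fov_y': 66.63741995882916, 'cx': 327.9813483203957, 'cy': 239.4034681528369, 'hand_eye': array([[ 1.31910420e-03,  9.64368002e-01,  2.64561179e-01,
         7.26132832e+01],
       [ 9.99999055e-01, -1.16935912e-03, -7.23501623e-04,
        -4.55795750e-01],
       [-3.88354787e-04,  2.64561883e-01, -9.64368632e-01,
        -1.62958241e+02],
       [ 0.00000000e+00,  0.00000000e+00,  0.00000000e+00,
         1.00000000e+00]])}
```

View pics/top0.png

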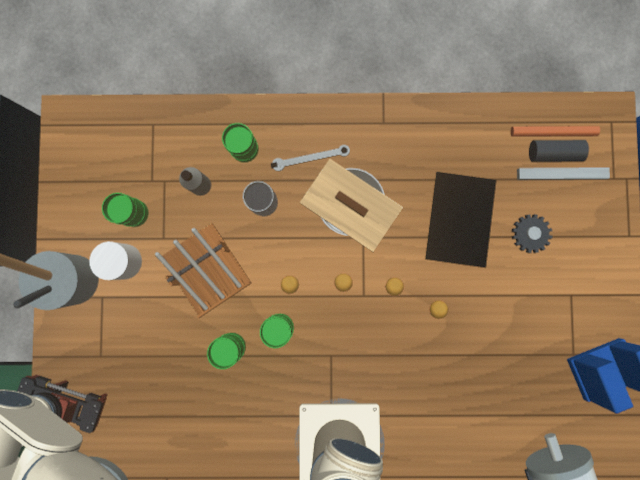

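View pics/scene0.png

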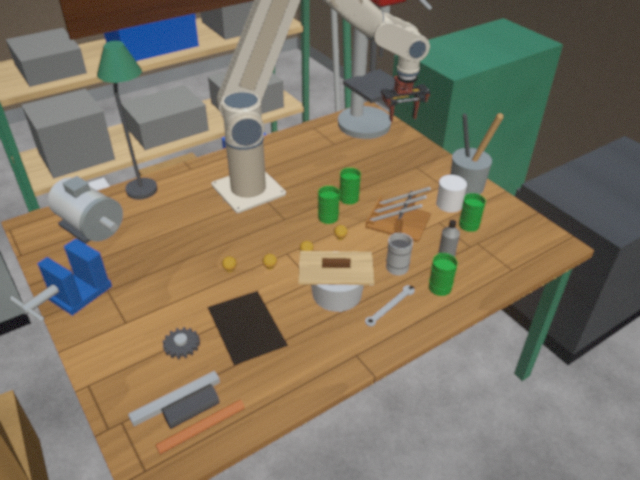

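Top view: four balls at about (290,284), (343,282), (395,286) and (439,309). The board is on the pail at (352,204), the mat at (461,220), the rack at (203,270) with three rods, and the gear at (532,233).

Tin candidates are the grey steel one at (260,197), green ones at (239,140), (122,209), (226,351) and (276,330), and a white one at (110,260). Grey steel fits the description. I'll measure next and confirm the tin in a crop.

```bash
cat > h.py <<'E'
from workcell import ctrl, optics
import cv2,numpy as np
from scipy.spatial.transform import Rotation as R
def cam(n,o=None):
    m=optics.camera_model(n); f=240/np.tan(np.radians(m['fov_y']/2))
    if 'view' in m: V=np.array(m['view'])
    else:
        o=o or ctrl.get_obs(); T=np.eye(4);T[:3,:3]=R.from_rotvec(o['orientation']).as_matrix();T[:3,3]=o['ee_pos']
        V=np.linalg.inv(T@np.array(m['hand_eye']))
    return V,f,m['cx'],m['cy']
def proj(c,p):
    V,f,cx,cy=c; q=np.atleast_2d(p)@V[:3,:3].T+V[:3,3]
    return np.c_[cx+f*q[:,0]/-q[:,2], cy-f*q[:,1]/-q[:,2]]
def ray(c,uv):
    V,f,cx,cy=c; d=np.array([(uv[0]-cx)/f,-(uv[1]-cy)/f,-1.])@V[:3,:3]
    return -V[:3,:3].T@V[:3,3], d/np.linalg.norm(d)
def onz(c,uv,z):
    p,d=ray(c,uv); return p+d*(z-p[2])/d[2]
def tri(*obs):  # (cam,uv)...
    A=np.zeros((3,3));b=np.zeros(3);rs=[ray(*x) for x in obs]
    for p,d in rs:
        M=np.eye(3)-np.outer(d,d);A+=M;b+=M@p
    X=np.linalg.solve(A,b); return X,max(np.linalg.norm((np.eye(3)-np.outer(d,d))@(X-p)) for p,d in rs)
def snap(n):
    o=ctrl.get_obs(); im=optics.get_image(n); return im,cam(n,o)
def cen(m):
    v,u=np.nonzero(m['pixels']); return np.array([u.mean(),v.mean()])
def delta(pos,Rm,rows=True):
    "relative move from present pose in tool units, and rows needed"
    o=ctrl.get_obs();R0=R.from_rotvec(o['orientation']);s=R0.inv().apply(np.array(pos)-o['ee_pos'])/40
    r=np.degrees((R0.inv()*Rm).as_rotvec())/6
    print('shift',s.round(3),'turn',r.round(3))
def down(yaw): # tool pointing down, tool x at world angle yaw (deg)
    a=np.radians(yaw); x=np.array([np.cos(a),np.sin(a),0]);z=np.array([0,0,-1.])
    return R.from_matrix(np.c_[x,np.cross(z,x),z])
E
python3 - <<'E'
from h import *
np.set_printoptions(suppress=True,precision=1)
it,ct=snap('top');isc,cs=snap('scene')
M={}
for n in ['board','mat','pail','tin','rack','float1','rod1','rod1_a','rod1_b','gear','spanner','oil']:
    for c in('top','scene'):
        M[n,c]=optics.masks_of(n,c)
        print(n,c,[(round(m['conf'],2),cen(m).round(1).tolist(),np.round(m['extent'],0).tolist()) for m in M[n,c]])
import pickle;pickle.dump(M,open('M.pkl','wb'))
for a in M['float1','top']:
    for b in M['float1','scene']:
        X,e=tri((ct,cen(a)),(cs,cen(b)))
        if e<12: print('float',cen(a),X,e)
cv2.imwrite('pics/crop1.png',np.hstack([cv2.resize(it[170:330,140:300],(400,400),interpolation=2),cv2.resize(isc[165:285,350:470],(400,400),interpolation=2)])[:,:,::-1])
E
```

```text
board top [(0.83, [351.4, 205.3], [351.0, 205.0, 99.0, 90.0])]
board scene [(0.61, [336.5, 267.7], [338.0, 267.0, 76.0, 40.0]), (0.57, [269.8, 260.8], [270.0, 263.0, 17.0, 16.0])]
mat top [(0.62, [460.7, 219.7], [460.0, 219.0, 71.0, 98.0])]
mat scene [(0.65, [246.8, 326.9], [248.0, 330.0, 80.0, 77.0])]
pail top [(0.71, [358.6, 189.5], [353.0, 203.0, 63.0, 65.0])]
pail scene [(0.75, [336.5, 295.6], [337.0, 295.0, 54.0, 27.0])]
tin top [(0.96, [240.2, 142.6], [240.0, 144.0, 41.0, 44.0]), (0.89, [124.0, 210.3], [125.0, 209.0, 47.0, 32.0]), (0.8, [226.2, 350.5], [226.0, 351.0, 42.0, 42.0]), (0.63, [276.8, 330.6], [276.0, 332.0, 33.0, 35.0]), (0.57, [259.9, 198.4], [261.0, 196.0, 29.0, 34.0])]
tin scene [(0.79, [349.8, 184.9], [348.0, 186.0, 23.0, 35.0]), (0.71, [328.4, 203.9], [328.0, 204.0, 27.0, 42.0]), (0.64, [443.0, 273.2], [445.0, 275.0, 33.0, 40.0]), (0.56, [399.2, 252.9], [399.0, 254.0, 28.0, 40.0]), (0.55, [472.1, 211.3], [474.0, 213.0, 28.0, 42.0])]
rack top [(0.85, [206.6, 269.9], [206.0, 271.0, 86.0, 93.0]), (0.71, [198.1, 268.7], [199.0, 268.0, 54.0, 56.0])]
rack scene []
flo
[... 1265 characters left out ...]
62, [181.4, 342.3], [181.0, 343.0, 32.0, 33.0]), (0.19, [340.5, 231.5], [341.0, 232.0, 9.0, 12.0])]
spanner top [(0.8, [310.1, 157.8], [309.0, 159.0, 82.0, 30.0]), (0.62, [460.8, 219.5], [462.0, 220.0, 72.0, 98.0])]
spanner scene [(0.94, [390.4, 304.5], [393.0, 305.0, 48.0, 42.0]), (0.44, [181.4, 342.4], [180.0, 342.0, 34.0, 32.0])]
oil top [(0.96, [194.8, 181.5], [196.0, 184.0, 32.0, 28.0])]
oil scene [(0.89, [449.4, 238.4], [450.0, 237.0, 20.0, 39.0])]
float [289.6 284.3] [435.1 133.7  27.8] 0.9868300639147543
float [437.9 309.6] [ 364.4 -270.4   27.3] 0.6017471778531936
float [342.9 282.4] [439.5 -12.1  35.2] 0.7155526216133907
float [394.3 286.6] [ 427.6 -152.2   26.8] 1.1724934164007292
```

View pics/crop1.png

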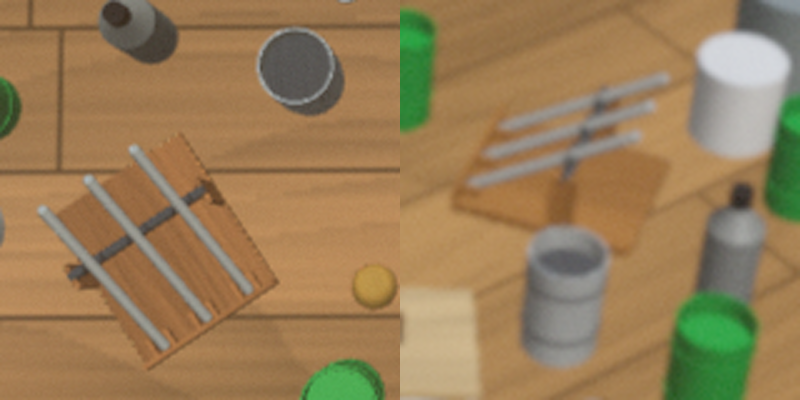

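The crop confirms it: the grey ribbed open steel tin at top (260,197), scene (399,253) is the one meant. The others are green or white. The rods' high ends point up-left in the top view. Next, poses of the board, mat, pail, tin and rods.

Run:
```python
from h import *
import pickle
np.set_printoptions(suppress=True,precision=1)
M=pickle.load(open('M.pkl','rb'));ct=cam('top');cs=cam('scene')
def rect(n,c,z,k=0):
    m=M[n,c][k]['pixels'].astype(np.uint8);ct_=cam(c)
    cn=max(cv2.findContours(m,0,1)[0],key=len)[:,0,:]
    P=np.float32([onz(ct_,p,z)[:2] for p in cn]);return cv2.minAreaRect(P)
for z in(100,112): print('board',z,rect('board','top',z))
print('mat',rect('mat','top',4),rect('mat','scene',4))
# tin top rim circle
t=M['tin','top'][4];m=t['pixels'].astype(np.uint8);print('tin',m.sum(),cv2.boundingRect(m))
for rp,sp in [((259.2,196),(399,238.5))]:
    print('tinrim tri',tri((ct,rp),(cs,sp)))
rods=[(((157.2,254),(206,308.8)),((429.5,188.1),(380.6,202.8))),(((176,242),(223.2,297.2)),((425.6,197.1),(376.4,210.9))),(((194,230),(239.2,286.4)),((421.4,206.1),(371.9,220.5)))]
for T,S in rods:
    b,e1=tri((ct,T[0]),(cs,S[0]));a,e2=tri((ct,T[1]),(cs,S[1]));d=b-a
    print('rod b',b,e1,'a',a,e2,'len',np.linalg.norm(d),'slope',np.degrees(np.arcsin(d[2]/np.linalg.norm(d))),'yaw',np.degrees(np.arctan2(d[1],d[0])))
# batten
it=cv2.imread('pics/top0.png');cv2.imwrite('pics/crop2.png',np.hstack([cv2.resize(it[150:260,290:400],(390,390),interpolation=2),cv2.resize(cv2.imread('pics/scene0.png')[235:320,290:375],(390,390),interpolation=2)]))
```

```text
board 100 ((642.0728759765625, -34.03633117675781), (234.11087036132812, 143.31222534179688), 55.163909912109375)
board 112 ((640.45263671875, -33.53123474121094), (231.9921875, 142.0152587890625), 55.16391372680664)
mat ((614.5554809570312, -344.82073974609375), (175.2546844482422, 257.4408874511719), 81.79193115234375) ((614.9853515625, -344.123046875), (171.20399475097656, 252.90277099609375), 81.68114471435547)
tin 886 (243, 181, 34, 36)
tinrim tri (array([663. , 203.3, 127.8]), np.float64(0.10432941188359522))
rod b [516.  461.8 136.5] 2.0724812404809603 a [369.5 365.6  16.1] 2.231766598510808 len 212.60730130253708 slope 34.49412104380877 yaw 33.28466859969388
rod b [546.7 415.7 134.5] 2.732793459564643 a [401.7 319.   18.4] 3.254992296387652 len 209.49075997379512 slope 33.66480686103463 yaw 33.70633037173162
rod b [577.1 370.3 133.7] 2.4762827121804274 a [430.8 276.3  11.3] 3.093328878848708 len 212.60266120630467 slope 35.125708888392275 yaw 32.73876880595555
```

View pics/crop2.png

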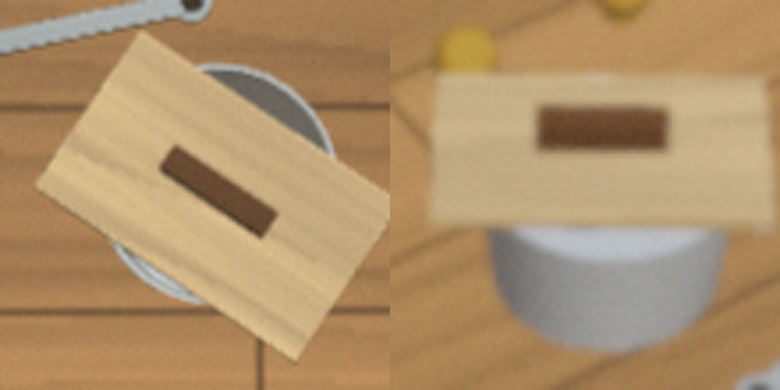

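Run:
```python
from h import *
print(tri((cam('top'),(351.8,203.9)),(cam('scene'),(336.4,262.9))))
delta([641,-33,250],R.from_rotvec(ctrl.get_obs()['orientation']))
delta([641,-33,250],down(55.2))
```

```text
(array([642.58562096, -33.35079843, 124.85729102]), np.float64(1.6204052777754152))
shift [-15.498 -11.463  -0.682] turn [0. 0. 0.]
shift [-15.498 -11.463  -0.682] turn [ 0.     0.    17.803]
```

```bash
python3 -m jog '[[-0.861,-0.637,-0.04,0,0,0,1],[-0.861,-0.637,-0.04,0,0,0,1],[-0.861,-0.637,-0.04,0,0,0,1],[-0.861,-0.637,-0.04,0,0,0,1],[-0.861,-0.637,-0.04,0,0,0,1],[-0.861,-0.637,-0.04,0,0,0,1],[-0.861,-0.637,-0.04,0,0,0,1],[-0.861,-0.637,-0.04,0,0,0,1],[-0.861,-0.637,-0.04,0,0,0,1],[-0.861,-0.637,-0.04,0,0,0,1],[-0.861,-0.637,-0.04,0,0,0,1],[-0.861,-0.637,-0.04,0,0,0,1],[-0.861,-0.637,-0.04,0,0,0,1],[-0.861,-0.637,-0.04,0,0,0,1],[-0.861,-0.637,-0.04,0,0,0,1],[-0.861,-0.637,-0.04,0,0,0,1],[-0.861,-0.637,-0.04,0,0,0,1],[-0.861,-0.637,-0.04,0,0,0,1],[0,0,0,0,0,0,1]]'
python3 -m jog '[[0,0,0,0,0,0.99,1],[0,0,0,0,0,0.99,1],[0,0,0,0,0,0.99,1],[0,0,0,0,0,0.99,1],[0,0,0,0,0,0.99,1],[0,0,0,0,0,0.99,1],[0,0,0,0,0,0.99,1],[0,0,0,0,0,0.99,1],[0,0,0,0,0,0.99,1],[0,0,0,0,0,0.99,1],[0,0,0,0,0,0.99,1],[0,0,0,0,0,0.99,1],[0,0,0,0,0,0.99,1],[0,0,0,0,0,0.99,1],[0,0,0,0,0,0.99,1],[0,0,0,0,0,0.99,1],[0,0,0,0,0,0.99,1],[0,0,0,0,0,0.99,1],[0,0,0,0,0,0,1],[0,0,0,0,0,0,1]]'
python3 - <<'E'
from h import *
print(ctrl.get_obs()['qpos'].round(2))
im,c=snap('wrist');cv2.imwrite('pics/w1.png',im[:,:,::-1])
import pickle;pickle.dump(c,open('c1.pkl','wb'))
b=onz(c,(320,240),112);print(b)
delta([641,-33.5,250],down(55.2))
E
```

```text
t: 3.35
ee_pos: [643.6, -37.2, 251.6]
orientation: [0.497, 3.1, -0.001]
ft_force: [0.0, 0.9, -0.4]
width: 88.0
grasp_force: 0.0
t: 5.35
ee_pos: [640.6, -32.5, 251.5]
orientation: [-2.783, -1.458, 0.0]
ft_force: [1.2, -0.5, 1.0]
width: 88.0
grasp_force: 0.0
[-0.07  0.42  1.57  0.    1.16  0.54]
[628.15090226 -38.15328376 112.        ]
shift [-0.013  0.018  0.037] turn [-0.002  0.     0.011]
```

View pics/w1.png

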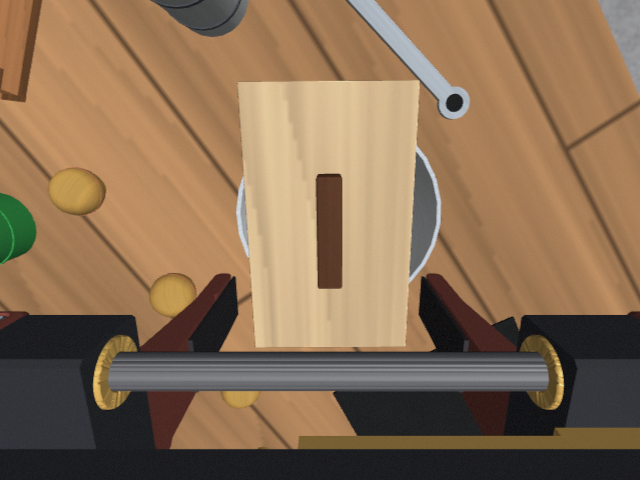

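Wrist view: batten spans columns 317–342, rows 174–289. Board corners are at (238,82), (419,80), (406,346) and (255,347). The pail rim shows on both sides.

Run:
```python
from h import *
import pickle
np.set_printoptions(suppress=True,precision=1)
c=pickle.load(open('c1.pkl','rb'))
K=np.array([onz(c,p,112) for p in [(238,82),(419,80),(406,346),(255,347)]]);print('board',K.mean(0),[np.linalg.norm(K[i]-K[i-1]) for i in range(4)],np.degrees(np.arctan2(*(K[1]+K[0]-K[2]-K[3])[1::-1])))
B=np.array([onz(c,p,140) for p in [(317,175),(342,175),(342,289),(317,289)]]);print('batten',B.mean(0),[np.linalg.norm(B[i]-B[i-1]) for i in range(4)],np.degrees(np.arctan2(*(B[1]+B[0]-B[2]-B[3])[1::-1])))
print('tri batten',tri((c,(329.5,177)),(cam('top'),(290+174/3.545,150+158/3.545))), tri((c,(329.5,288)),(cam('top'),(290+268/3.545,150+225/3.545))))
# rim z=100, arc pts
for p in [(440,208),(428,165),(238,208),(241,240),(432,250)]: print(onz(c,p,100)[:2])
P=np.array([onz(c,p,100)[:2] for p in [(440,208),(428,165),(238,208),(241,240),(432,250)]])
s=np.linalg.lstsq(np.c_[2*P,np.ones(5)],(P**2).sum(1),rcond=None)[0];print('pail',s[:2],'R',np.sqrt(s[2]+s[:2]@s[:2]))
ctr=(K.mean(0)+B.mean(0))/2
delta([ctr[0],ctr[1],119],down(55.2))
```

```text
board [641.5 -33.2 112. ] [np.float64(229.68015405799846), np.float64(138.9330291397051), np.float64(229.98943123611858), np.float64(141.05982044481527)] 55.8545338342929
batten [641.7 -32.7 140. ] [np.float64(91.29454860711095), np.float64(18.585679905708318), np.float64(91.29134775356228), np.float64(20.240193691120382)] 55.42592319967261
tri batten (array([666.3,  -0.2, 118.8]), np.float64(2.1896029222032056)) (array([615.6, -69.5, 138.5]), np.float64(0.6962283033334732))
[728.8 -76.5]
[738.9 -38.7]
[583.8  23.7]
[567.9  -0.6]
[ 703.6 -105.7]
pail [650.1 -35. ] R 88.81200634564443
shift [0.  0.  3.3] turn [-0.  0.  0.]
```

```bash
python3 -m jog '[[0,0,0.5,0,0,0,0.7],[0,0,0.8,0,0,0,0.7],[0,0,0.8,0,0,0,0.7],[0,0,0.6,0,0,0,0.7],[0,0,0.4,0,0,0,0.7],[0,0,0.28,0,0,0,0.7],[0,0,0,0,0,0,0.7],[0,0,0,0,0,0,0],[0,0,0,0,0,0,0],[0,0,0,0,0,0,0],[0,0,0,0,0,0,0],[0,0,0,0,0,0,0],[0,0,0,0,0,0,0],[0,0,0,0,0,0,0],[0,0,0,0,0,0,0]]'
python3 -c "
from h import *
delta([642,-33,230],down(55.5))
delta([614.8,-344.5,150],down(55.5))"
```

```text
t: 6.9
ee_pos: [641.1, -33.2, 116.6]
orientation: [2.785, 1.453, 0.0]
ft_force: [-0.5, -0.0, 2.7]
width: 19.7
grasp_force: 30.0
shift [ 0.016  0.017 -2.836] turn [ 0.003 -0.    -0.064]
shift [-6.761  3.912 -0.835] turn [ 0.003 -0.    -0.064]
```

```bash
python3 -m jog '[[0,0,-0.2,0,0,0,0],[0,0,-0.4,0,0,0,0],[0,0,-0.6,0,0,0,0],[0,0,-0.6,0,0,0,0],[0,0,-0.4,0,0,0,0],[-0.3,0.17,-0.3,0,0,0,0],[-0.6,0.35,0,0,0,0,0],[-0.65,0.38,0,0,0,0,0],[-0.65,0.38,0,0,0,0,0],[-0.65,0.38,0,0,0,0,0],[-0.65,0.38,0,0,0,0,0],[-0.65,0.38,0,0,0,0,0],[-0.65,0.38,0,0,0,0,0],[-0.65,0.38,0,0,0,0,0],[-0.65,0.38,0,0,0,0,0],[-0.4,0.25,0,0,0,0,0],[-0.2,0.1,0,0,0,0,0],[0,0,0,0,0,0,0]]'
python3 -m jog '[[0,0,0,0,0,0.3,0],[0,0,0,0,0,0.7,0],[0,0,0,0,0,0.8,0],[0,0,0,0,0,0.9,0],[0,0,0,0,0,0.9,0],[0,0,0,0,0,0.9,0],[0,0,0,0,0,0.9,0],[0,0,0,0,0,0.9,0],[0,0,0,0,0,0.9,0],[0,0,0,0,0,0.9,0],[0,0,0,0,0,0.9,0],[0,0,0,0,0,0.8,0],[0,0,0,0,0,0.6,0],[0,0,0,0,0,0.2,0],[0,0,0,0,0,0,0],[0,0,0,0,0,0,0]]'
python3 - <<'E'
from h import *
im,c=snap('wrist');cv2.imwrite('pics/w2.png',im[:,:,::-1]);print(ctrl.get_obs()['qpos'].round(2))
im,c=snap('top');cv2.imwrite('pics/t2.png',im[:,:,::-1])
delta([614.8,-344.5,21],down(-8.2))
E
```

```text
t: 8.7
ee_pos: [615.3, -343.3, 215.9]
orientation: [-2.786, -1.451, 0.001]
ft_force: [-1.0, 0.5, -3.3]
width: 19.9
grasp_force: 30.0
t: 10.3
ee_pos: [616.0, -341.7, 216.3]
orientation: [-3.133, 0.23, 0.0]
ft_force: [0.0, -0.6, -3.6]
width: 19.8
grasp_force: 30.0
[-0.52  0.55  1.44  0.    1.15  1.19]
shift [-0.02   0.064  4.882] turn [-0.001  0.001 -0.039]
```

View pics/w2.png

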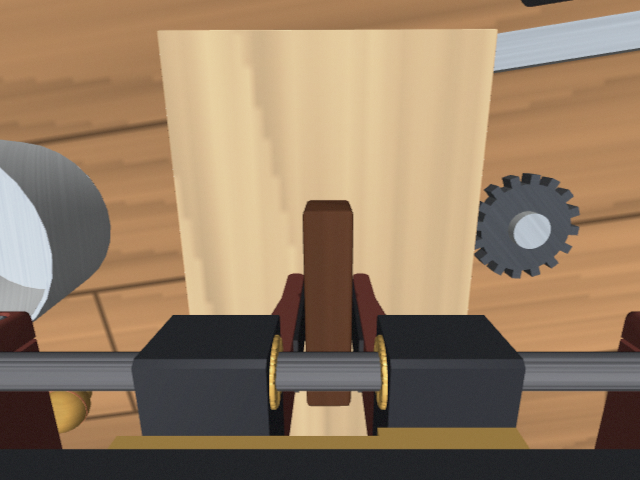

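```bash
python3 -m jog '[[0,0.064,0.4,0,0,0,0],[-0.02,0,0.8,0,0,0,0],[0,0,0.9,0,0,0,0],[0,0,0.9,0,0,0,0],[0,0,0.8,0,0,0,0],[0,0,0.5,0,0,0,0],[0,0,0.3,0,0,0,0],[0,0,0.15,0,0,0,0],[0,0,0.06,0,0,0,0],[0,0,0,0,0,0,0],[0,0,0.04,0,0,0,0],[0,0,0.03,0,0,0,0],[0,0,0,0,0,0,0]]'
```

```text
t: 11.7
ee_pos: [615.0, -345.0, 21.6]
orientation: [3.133, -0.233, 0.001]
ft_force: [-0.1, 0.7, -2.7]
width: 19.7
grasp_force: 30.0
```

```bash
python3 -m jog '[[0,0,0.03,0,0,0,0],[0,0,0,0,0,0,0],[0,0,0,0,0,0,0.5],[0,0,0,0,0,0,0.5],[0,0,0,0,0,0,0.5],[0,0,0,0,0,0,0.5],[0,0,-0.2,0,0,0,0.7],[0,0,-0.5,0,0,0,0.7],[0,0,-0.9,0,0,0,0.7],[0,0,-0.9,0,0,0,0.7],[0,0,-0.9,0,0,0,0.7],[0,0,-0.9,0,0,0,0.7],[0,0,-0.4,0,0,0,0.7],[0,0,0,0,0,0,0.7]]'
python3 - <<'E'
from h import *
np.set_printoptions(suppress=True,precision=1)
it,ct=snap('top');isc,cs=snap('scene');cv2.imwrite('pics/t3.png',it[:,:,::-1])
A=optics.masks_of('float1','top');B=optics.masks_of('float1','scene')
for a in A:
    for b in B:
        X,e=tri((ct,cen(a)),(cs,cen(b)))
        if e<6 and 10<X[2]<50: print('float',cen(a),X,e,onz(ct,cen(a),29))
m=optics.masks_of('board','top')[0]['pixels'].astype(np.uint8)
cn=max(cv2.findContours(m,0,1)[0],key=len)[:,0,:]
print('board',cv2.minAreaRect(np.float32([onz(ct,p,16)[:2] for p in cn])))
m=optics.masks_of('pail','top');print([(x['conf'],x['extent']) for x in m])
cn=max(cv2.findContours(m[0]['pixels'].astype(np.uint8),0,1)[0],key=len)[:,0,:]
print('pail',cv2.fitEllipse(np.float32([onz(ct,p,100)[:2] for p in cn])))
delta([364.4,-270.4,200],down(75))
E
```

```text
t: 13.1
ee_pos: [616.3, -345.7, 212.0]
orientation: [3.13, -0.233, 0.009]
ft_force: [-0.2, -0.8, -0.1]
width: 61.7
grasp_force: 0.0
float [343.  282.7] [438.8 -12.2  26.7] 1.1224815572118072 [438.2 -13.1  29. ]
float [394.3 286.8] [ 427.2 -151.8   27.2] 1.605170288340902 [ 426.3 -152.9   29. ]
float [289.3 284.6] [434.1 134.5  27.3] 0.7499134575595716 [433.7 133.8  29. ]
board ((615.5930786132812, -341.90325927734375), (140.99905395507812, 231.47752380371094), 81.56219482421875)
[(0.8, [350.5, 204.4, 69.7, 67.1])]
pail ((650.6849365234375, -34.268428802490234), (177.4247283935547, 179.5598602294922), 57.3762092590332)
shift [-6.4 -0.9  0.2] turn [ -0.    0.  -13.9]
```

```bash
python3 -m jog '[[-0.5,0.05,0,0,0,0,0.8],[-0.8,0.15,0,0,0,0,0.8],[-0.9,0.15,0,0,0,0,0.8],[-0.9,0.15,0,0,0,0,0.8],[-0.9,0.15,0,0,0,0,0.8],[-0.9,0.15,0,0,0,0,0.8],[-0.7,0.1,0,0,0,0,0.8],[-0.5,0,0,0,0,0,0.8],[-0.3,0,0,0,0,-0.7,0.8],[0,0,0,0,0,-0.7,0.8],[0,0,0,0,0,0,0.8],[0,0,0,0,0,0,0.8]]'
python3 - <<'E'
from h import *
im,c=snap('wrist');cv2.imwrite('pics/w3.png',im[:,:,::-1]);
for m in optics.masks_of('float1','wrist'): print(m['conf'],np.round(m['extent']),cen(m),onz(c,cen(m),29))
print(proj(c,[364,-270,29]));print(ctrl.get_obs()['qpos'].round(2))
delta([364.4,-270.4,20],down(0))
E
```

```text
t: 14.6
ee_pos: [356.2, -342.5, 207.3]
orientation: [-3.141, 0.006, 0.001]
ft_force: [-0.6, -0.9, -0.1]
width: 70.3
grasp_force: 0.0
0.9 [114. 141.  59.  63.] [114.53695271 140.03257443] [ 427.55654419 -150.19727608   29.        ]
0.59 [254. 209.  55.  58.] [251.47099567 208.64372294] [ 364.5379176 -270.1523797   29.       ]
[[251.34324857 209.20374171]]
[-0.79  0.25  1.93  0.    0.96  0.78]
shift [ 0.197 -1.802  4.688] turn [-0.005  0.004 -0.028]
```

View pics/w3.png

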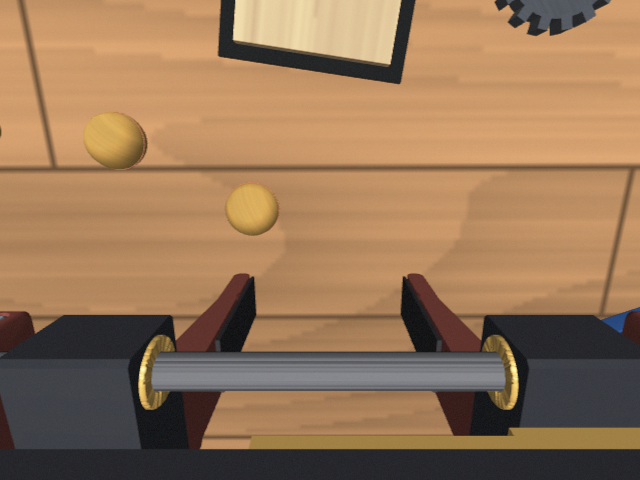

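```bash
python3 -m jog '[[0.1,-0.6,0,0,0,0,0.85],[0.1,-0.7,0,0,0,0,0.85],[0,-0.5,0,0,0,0,0.85],[0,0,0.5,0,0,0,0.85],[0,0,0.9,0,0,0,0.85],[0,0,0.9,0,0,0,0.85],[0,0,0.9,0,0,0,0.85],[0,0,0.8,0,0,0,0.85],[0,0,0.5,0,0,0,0.85],[0,0,0.19,0,0,0,0.85],[0,0,0,0,0,0,0.85],[0,0,0,0,0,0,0.85]]'
python3 -c "
from h import *
delta([364.5,-270.4,20],down(0))"
```

```text
t: 15.9
ee_pos: [364.9, -270.9, 20.9]
orientation: [3.141, -0.003, 0.001]
ft_force: [0.5, 0.2, 0.4]
width: 74.4
grasp_force: 0.0
shift [-0.01  -0.013  0.022] turn [ 0.005 -0.007 -0.018]
```

```bash
python3 -m jog '[[0,0,0.01,0,0,0,0.5],[0,0,0,0,0,0,0.5],[0,0,0,0,0,0,0.5],[0,0,0,0,0,0,0.5],[0,0,0,0,0,0,0.5],[0,0,0,0,0,0,0.5],[0,0,-0.3,0,0,0,0.5],[0,0,-0.6,0,0,0,0.5],[0,0,-0.9,0,0,0,0.5],[0,0,-0.9,0,0,0,0.5],[0,0,-0.6,0,0,0,0.5],[0,0,-0.2,0,0,0,0.5],[0,0,0,0,0,0,0.5]]'
python3 -c "
from h import *
delta([694.5,-34.5,160],down(0))"
```

```text
t: 17.2
ee_pos: [364.8, -271.0, 161.0]
orientation: [3.14, -0.003, 0.003]
ft_force: [0.4, -0.7, -1.5]
width: 48.6
grasp_force: 30.0
shift [ 8.233 -5.926  0.032] turn [ 0.015 -0.019 -0.016]
```

```bash
python3 -m jog '[[0.4,-0.29,0,0,0,0,0.5],[0.75,-0.54,0,0,0,0,0.5],[0.9,-0.65,0,0,0,0,0.5],[0.9,-0.65,0,0,0,0,0.5],[0.9,-0.65,0,0,0,0,0.5],[0.9,-0.65,0,0,0,0,0.5],[0.9,-0.65,0,0,0,0,0.5],[0.9,-0.65,0,0,0,0,0.5],[0.75,-0.54,0,0,0,0,0.5],[0.5,-0.36,0,0,0,0,0.5],[0.3,-0.21,0,0,0,0,0.5],[0.13,-0.09,0,0,0,0,0.5],[0,0,0,0,0,0,0.5],[0,0,0,0,0,0,0.5]]'
python3 - <<'E'
from h import *
im,c=snap('wrist');cv2.imwrite('pics/w4.png',im[:,:,::-1])
print(ctrl.get_obs()['qpos'].round(2))
delta([695,-34.5,26],down(0))
E
```

```text
t: 18.6
ee_pos: [692.8, -34.7, 159.3]
orientation: [3.141, -0.004, -0.003]
ft_force: [0.5, 0.2, -1.0]
width: 49.2
grasp_force: 30.0
[-0.07  0.59  1.51 -0.    1.05  1.51]
shift [ 0.055 -0.009  3.341] turn [ 0.001  0.01  -0.025]
```

View pics/w4.png

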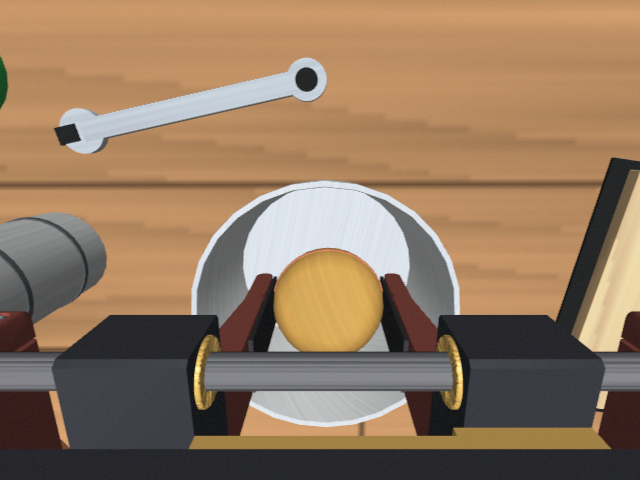

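```bash
python3 -m jog '[[0.055,0,0.4,0,0,0,0.5],[0,0,0.7,0,0,0,0.5],[0,0,0.7,0,0,0,0.5],[0,0,0.6,0,0,0,0.5],[0,0,0.4,0,0,0,0.5],[0,0,0.25,0,0,0,0.5],[0,0,0.12,0,0,0,0.5],[0,0,0,0,0,0,0.5],[0,0,0,0,0,0,0.5]]'
python3 -m jog '[[0,0,0.04,0,0,0,0.5],[0,0,0.03,0,0,0,0.5],[0,0,0,0,0,0,0.5]]'
```

```text
t: 19.55
ee_pos: [696.9, -34.1, 34.1]
orientation: [3.141, -0.003, 0.003]
ft_force: [0.1, 0.0, -1.2]
width: 49.0
grasp_force: 30.0
t: 19.85
ee_pos: [696.3, -34.0, 30.6]
orientation: [3.142, -0.003, 0.001]
ft_force: [-0.5, -0.3, -2.0]
width: 49.1
grasp_force: 30.0
```

```bash
python3 -m jog '[[0,0,0.04,0,0,0,0.5],[0,0,0.04,0,0,0,0.5],[0,0,0,0,0,0,0.5]]'
python3 -m jog '[[0,0,0.03,0,0,0,0.5],[0,0,0,0,0,0,0.5]]'
```

```text
t: 20.15
ee_pos: [695.9, -34.0, 26.8]
orientation: [-3.142, 0.003, 0.001]
ft_force: [1.0, 0.1, -0.6]
width: 48.9
grasp_force: 30.0
t: 20.35
ee_pos: [696.0, -34.0, 25.6]
orientation: [-3.142, 0.003, 0.001]
ft_force: [0.3, -0.3, -1.1]
width: 49.2
grasp_force: 30.0
```

```bash
python3 -m jog '[[0,0,0.015,0,0,0,0.5],[0,0,0,0,0,0,0.5],[0,0,0,0,0,0,0.6],[0,0,0,0,0,0,0.66],[0,0,0,0,0,0,0.66],[0,0,0,0,0,0,0.66],[0,0,-0.2,0,0,0,0.66],[0,0,-0.5,0,0,0,0.66],[0,0,-0.8,0,0,0,0.66],[0,0,-0.9,0,0,0,0.66],[0,0,-0.9,0,0,0,0.66],[0,0,-0.5,0,0,0,0.66],[0,0,0,0,0,0,0.66]]'
python3 - <<'E'
from h import *
np.set_printoptions(suppress=True,precision=1)
o=ctrl.get_obs()
im,c=snap('wrist')
for m in optics.masks_of('float1','wrist'): print(m['conf'],np.round(m['extent']),onz(c,cen(m),34))
ct=snap('top')[1]
for m in optics.masks_of('float1','top'): print('top',m['conf'],cen(m),onz(ct,cen(m),29))
delta([434,134,170],down(0))
E
```

```text
t: 21.65
ee_pos: [698.5, -34.1, 181.8]
orientation: [3.141, -0.003, 0.011]
ft_force: [0.3, -0.0, -0.2]
width: 58.0
grasp_force: 0.0
0.89 [330. 227.  59.  63.] [695.9 -33.8  34. ]
0.38 [311. 433.  13.   4.] [479.2 -15.   34. ]
top 0.58 [289.9 284.2] [434.9 132.   29. ]
top 0.53 [351.1 186.6] [702.9 -37.3  29. ]
top 0.34 [182.2 282.1] [442.  426.6  29. ]
shift [-6.5 -4.2  0.2] turn [-0.  0. -0.]
```

```bash
python3 -m jog '[[-0.4,-0.26,0,0,0,0,0.85],[-0.8,-0.52,0,0,0,0,0.85],[-0.9,-0.58,0,0,0,0,0.85],[-0.9,-0.58,0,0,0,0,0.85],[-0.9,-0.58,0,0,0,0,0.85],[-0.9,-0.58,0,0,0,0,0.85],[-0.8,-0.52,0,0,0,0,0.85],[-0.6,-0.4,0,0,0,0,0.85],[-0.3,-0.18,0.2,0,0,0,0.85],[0,0,0,0,0,0,0.85],[0,0,0,0,0,0,0.85]]'
python3 - <<'E'
from h import *
np.set_printoptions(suppress=True,precision=1)
im,c=snap('wrist')
for m in optics.masks_of('float1','wrist'): print(m['conf'],np.round(m['extent']),onz(c,cen(m),29))
np.set_printoptions(suppress=True,precision=3)
delta([434.5,133.5,20.5],down(0))
E
```

```text
t: 22.95
ee_pos: [437.0, 134.2, 168.7]
orientation: [3.141, -0.002, -0.001]
ft_force: [0.5, 0.3, 1.0]
width: 74.5
grasp_force: 0.0
0.89 [328. 232.  61.  60.] [433.8 133.7  29. ]
0.73 [ 65. 229. 124.  84.] [434.6 363.2  29. ]
0.71 [504. 223.  62.  60.] [439.3 -13.8  29. ]
0.63 [632. 237.  17.  47.] [ 429.9 -126.7   29. ]
shift [-0.081  0.014  3.715] turn [ 0.001 -0.003 -0.024]
```

```bash
python3 -m jog '[[-0.08,0.014,0.4,0,0,0,0.85],[0,0,0.8,0,0,0,0.85],[0,0,0.9,0,0,0,0.85],[0,0,0.8,0,0,0,0.85],[0,0,0.5,0,0,0,0.85],[0,0,0.31,0,0,0,0.85],[0,0,0,0,0,0,0.85],[0,0,0,0,0,0,0.85],[0,0,0,0,0,0,0.5],[0,0,0,0,0,0,0.5],[0,0,0,0,0,0,0.5],[0,0,0,0,0,0,0.5],[0,0,0,0,0,0,0.5],[0,0,0,0,0,0,0.5]]'
python3 -m jog '[[0,0,-0.3,0,0,0,0.5],[0,0,-0.6,0,0,0,0.5],[0,0,-0.9,0,0,0,0.5],[0,0,-0.9,0,0,0,0.5],[0,0,-0.6,0,0,0,0.5],[0,0,-0.2,0,0,0,0.5],[0,0,0,0,0,0,0.5]]'
python3 - <<'E'
from h import *
delta([605,-34.5,160],down(0))
E
```

```text
t: 24.45
ee_pos: [433.7, 134.0, 21.5]
orientation: [-3.141, 0.002, -0.002]
ft_force: [-0.8, -0.7, 7.6]
width: 48.8
grasp_force: 30.0
t: 25.15
ee_pos: [433.7, 134.1, 162.0]
orientation: [-3.141, 0.003, -0.004]
ft_force: [-0.4, -0.0, -2.0]
width: 49.0
grasp_force: 30.0
shift [4.288 4.208 0.057] turn [-0.007 -0.024 -0.016]
```

```bash
python3 -m jog '[[0.3,0.3,0,0,0,0,0.5],[0.6,0.59,0,0,0,0,0.5],[0.8,0.79,0,0,0,0,0.5],[0.8,0.79,0,0,0,0,0.5],[0.8,0.79,0,0,0,0,0.5],[0.6,0.59,0,0,0,0,0.5],[0.27,0.25,0,0,0,0,0.5],[0.12,0.1,0,0,0,0,0.5],[0,0,0,0,0,0,0.5],[0,0,0,0,0,0,0.5]]'
python3 - <<'E'
from h import *
delta([605,-34.5,26.5],down(0))
E
```

```text
t: 26.15
ee_pos: [603.2, -33.4, 160.2]
orientation: [-3.141, 0.001, 0.003]
ft_force: [-0.3, -0.2, -2.2]
width: 48.8
grasp_force: 30.0
shift [0.051 0.03  3.343] turn [-0.003  0.019 -0.008]
```

```bash
python3 -m jog '[[0.05,0.03,0.4,0,0,0,0.5],[0,0,0.7,0,0,0,0.5],[0,0,0.7,0,0,0,0.5],[0,0,0.6,0,0,0,0.5],[0,0,0.4,0,0,0,0.5],[0,0,0.25,0,0,0,0.5],[0,0,0.12,0,0,0,0.5],[0,0,0.04,0,0,0,0.5],[0,0,0.03,0,0,0,0.5],[0,0,0.03,0,0,0,0.5],[0,0,0,0,0,0,0.5],[0,0,0,0,0,0,0.5]]'
python3 -m jog '[[0,0,0.03,0,0,0,0.5],[0,0,0,0,0,0,0.5]]'
```

```text
t: 27.35
ee_pos: [606.8, -35.6, 30.5]
orientation: [3.142, -0.003, 0.001]
ft_force: [-0.1, -0.5, -1.5]
width: 48.7
grasp_force: 30.0
t: 27.55
ee_pos: [606.5, -35.6, 28.9]
orientation: [3.142, -0.003, 0.0]
ft_force: [0.5, 0.2, -1.3]
width: 48.6
grasp_force: 30.0
```

```bash
python3 -m jog '[[0,0,0.04,0,0,0,0.5],[0,0,0.03,0,0,0,0.5],[0,0,0,0,0,0,0.5]]'
python3 -m jog '[[0,0,0.01,0,0,0,0.5],[0,0,0,0,0,0,0.5],[0,0,0,0,0,0,0.6],[0,0,0,0,0,0,0.66],[0,0,0,0,0,0,0.66],[0,0,0,0,0,0,0.66],[0,0,-0.2,0,0,0,0.66],[0,0,-0.5,0,0,0,0.66],[0,0,-0.8,0,0,0,0.66],[0,0,-0.9,0,0,0,0.66],[0,0,-0.9,0,0,0,0.66],[0,0,-0.5,0,0,0,0.66],[0,0,0,0,0,0,0.66]]'
python3 - <<'E'
from h import *
np.set_printoptions(suppress=True,precision=1)
im,c=snap('wrist')
for m in optics.masks_of('float1','wrist'): print(m['conf'],np.round(m['extent']),onz(c,cen(m),34))
ct=snap('top')[1]
for m in optics.masks_of('float1','top'): print('top',m['conf'],cen(m),onz(ct,cen(m),29))
np.set_printoptions(suppress=True,precision=3)
delta([439,-13.5,180],down(90))
E
```

```text
t: 27.85
ee_pos: [606.7, -35.6, 26.6]
orientation: [3.142, -0.003, 0.0]
ft_force: [-1.7, -0.3, 5.8]
width: 48.6
grasp_force: 30.0
t: 29.15
ee_pos: [608.7, -35.7, 181.6]
orientation: [3.141, -0.003, 0.011]
ft_force: [0.9, 0.2, 0.5]
width: 58.2
grasp_force: 0.0
0.81 [327. 120.  62.  72.] [696.9 -33.6  34. ]
0.76 [304. 404.  48.  28.] [427.9 -12.6  34. ]
0.57 [420. 405.   4.  16.] [ 422.9 -128.5   34. ]
top 0.6 [398.7 286.1] [ 428.3 -165.    29. ]
top 0.58 [216.9 258.4] [506.2 332.3  29. ]
top 0.45 [351.  226.4] [592.4 -36.1  29. ]
top 0.23 [206.3 269.7] [475.4 361.   29. ]
shift [-4.165 -0.543 -0.082] turn [ -0.019   0.016 -15.017]
```

```bash
python3 -m jog '[[-0.4,-0.05,0,0,0,0,0.85],[-0.8,-0.1,0,0,0,0,0.85],[-0.9,-0.12,0,0,0,0,0.85],[-0.9,-0.12,0,0,0,0,0.85],[-0.7,-0.1,0,0,0,0,0.85],[-0.35,-0.05,0,0,0,0,0.85],[-0.1,0,0,0,0,0,0.85],[0,0,0,0,0,0,0.85]]'
python3 -m jog '[[0,0,0,0,0,-0.5,0.85],[0,0,0,0,0,-0.9,0.85],[0,0,0,0,0,-0.95,0.85],[0,0,0,0,0,-0.95,0.85],[0,0,0,0,0,-0.95,0.85],[0,0,0,0,0,-0.95,0.85],[0,0,0,0,0,-0.95,0.85],[0,0,0,0,0,-0.95,0.85],[0,0,0,0,0,-0.95,0.85],[0,0,0,0,0,-0.95,0.85],[0,0,0,0,0,-0.95,0.85],[0,0,0,0,0,-0.95,0.85],[0,0,0,0,0,-0.95,0.85],[0,0,0,0,0,-0.95,0.85],[0,0,0,0,0,-0.95,0.85],[0,0,0,0,0,-0.95,0.85],[0,0,0,0,0,-0.3,0.85],[0,0,0,0,0,0,0.85]]'
python3 - <<'E'
from h import *
np.set_printoptions(suppress=True,precision=1)
im,c=snap('wrist')
for m in optics.masks_of('float1','wrist'): print(m['conf'],np.round(m['extent']),onz(c,cen(m),29))
np.set_printoptions(suppress=True,precision=3)
delta([439,-13.5,20.5],down(90))
E
```

```text
t: 30.15
ee_pos: [441.2, -13.8, 177.6]
orientation: [3.142, -0.003, 0.001]
ft_force: [-0.1, 0.6, 0.7]
width: 74.8
grasp_force: 0.0
t: 31.95
ee_pos: [442.2, -13.9, 177.6]
orientation: [2.223, 2.219, 0.001]
ft_force: [0.9, 0.2, 0.2]
width: 74.9
grasp_force: 0.0
0.82 [327. 225.  55.  57.] [438.6 -12.7  29. ]
0.79 [526. 250.  48.  58.] [619.9 -40.1  29. ]
0.58 [612. 249.  57.  63.] [696.5 -35.4  29. ]
0.56 [313. 344.  42.  14.] [ 427.6 -133.1   29. ]
shift [ 0.008 -0.068  3.928] turn [ 0.004  0.    -0.027]
```

```bash
python3 -m jog '[[0.02,-0.075,0.4,0,0,0,0.85],[0,0,0.8,0,0,0,0.85],[0,0,0.9,0,0,0,0.85],[0,0,0.9,0,0,0,0.85],[0,0,0.6,0,0,0,0.85],[0,0,0.31,0,0,0,0.85],[0,0,0,0,0,0,0.85],[0,0,0,0,0,0,0.85],[0,0,0,0,0,0,0.5],[0,0,0,0,0,0,0.5],[0,0,0,0,0,0,0.5],[0,0,0,0,0,0,0.5],[0,0,0,0,0,0,0.5],[0,0,0,0,0,0,0.5]]'
python3 -m jog '[[0,0,-0.3,0,0,0,0.5],[0,0,-0.6,0,0,0,0.5],[0,0,-0.9,0,0,0,0.5],[0,0,-0.9,0,0,0,0.5],[0,0,-0.6,0,0,0,0.5],[0,0,-0.2,0,0,0,0.5],[0,0,0,0,0,0,0.5]]'
python3 - <<'E'
from h import *
delta([650.5,11,160],down(90))
E
```

```text
t: 33.45
ee_pos: [438.3, -12.9, 22.0]
orientation: [2.222, 2.219, 0.002]
ft_force: [0.2, -0.3, 7.8]
width: 49.1
grasp_force: 30.0
t: 34.15
ee_pos: [438.1, -12.9, 162.4]
orientation: [2.222, 2.218, 0.003]
ft_force: [0.3, 0.1, -0.8]
width: 49.3
grasp_force: 30.0
shift [0.606 5.31  0.072] turn [ 0.024  0.001 -0.016]
```

```bash
python3 -m jog '[[0.04,0.35,0,0,0,0,0.5],[0.08,0.7,0,0,0,0,0.5],[0.1,0.9,0,0,0,0,0.5],[0.1,0.9,0,0,0,0,0.5],[0.1,0.9,0,0,0,0,0.5],[0.08,0.7,0,0,0,0,0.5],[0.06,0.5,0,0,0,0,0.5],[0.04,0.28,0,0,0,0,0.5],[0,0.09,0,0,0,0,0.5],[0,0,0,0,0,0,0.5],[0,0,0,0,0,0,0.5]]'
python3 - <<'E'
from h import *
delta([651,11,27],down(90))
E
```

```text
t: 35.25
ee_pos: [649.4, 10.7, 160.7]
orientation: [-2.223, -2.219, 0.002]
ft_force: [-0.4, -0.3, -1.4]
width: 49.0
grasp_force: 30.0
shift [0.008 0.046 3.343] turn [-0.015  0.    -0.017]
```

```bash
python3 -m jog '[[0,0.03,0.4,0,0,0,0.5],[0,0,0.7,0,0,0,0.5],[0,0,0.7,0,0,0,0.5],[0,0,0.6,0,0,0,0.5],[0,0,0.4,0,0,0,0.5],[0,0,0.25,0,0,0,0.5],[0,0,0.12,0,0,0,0.5],[0,0,0.04,0,0,0,0.5],[0,0,0.03,0,0,0,0.5],[0,0,0.03,0,0,0,0.5],[0,0,0,0,0,0,0.5],[0,0,0,0,0,0,0.5]]'
python3 -m jog '[[0,0,0.03,0,0,0,0.5],[0,0,0.03,0,0,0,0.5],[0,0,0,0,0,0,0.5]]'
```

```text
t: 36.45
ee_pos: [651.9, 10.7, 31.0]
orientation: [2.223, 2.219, 0.001]
ft_force: [0.0, 0.3, -1.0]
width: 48.9
grasp_force: 30.0
t: 36.75
ee_pos: [651.5, 10.7, 27.9]
orientation: [-2.223, -2.219, 0.0]
ft_force: [-0.5, -0.3, -1.2]
width: 49.1
grasp_force: 30.0
```

Contact is expected at about 27. One more small step down, then release.

```bash
python3 -m jog '[[0,0,0.03,0,0,0,0.5],[0,0,0,0,0,0,0.5]]'
python3 -m jog '[[0,0,0.01,0,0,0,0.5],[0,0,0,0,0,0,0.5],[0,0,0,0,0,0,0.6],[0,0,0,0,0,0,0.66],[0,0,0,0,0,0,0.66],[0,0,0,0,0,0,0.66],[0,0,-0.2,0,0,0,0.66],[0,0,-0.5,0,0,0,0.66],[0,0,-0.8,0,0,0,0.66],[0,0,-0.9,0,0,0,0.66],[0,0,-0.9,0,0,0,0.66],[0,0,-0.5,0,0,0,0.66],[0,0,0,0,0,0,0.66]]'
python3 - <<'E'
from h import *
np.set_printoptions(suppress=True,precision=1)
ct=snap('top')[1]
for m in optics.masks_of('float1','top'): print('top',m['conf'],cen(m),onz(ct,cen(m),29))
np.set_printoptions(suppress=True,precision=3)
delta([427.5,-165,180],down(90))
E
```

```text
t: 36.95
ee_pos: [651.7, 10.7, 27.1]
orientation: [2.223, 2.219, 0.0]
ft_force: [-0.9, -1.0, 2.4]
width: 48.7
grasp_force: 30.0
t: 38.25
ee_pos: [653.9, 10.8, 182.7]
orientation: [2.22, 2.216, 0.008]
ft_force: [0.1, 0.3, -0.0]
width: 57.7
grasp_force: 0.0
top 0.7 [288.2 162. ] [773.1 136.7  29. ]
top 0.68 [386.5 280.5] [ 443.6 -131.9   29. ]
shift [-4.403 -5.592 -0.037] turn [ 0.005  0.    -0.017]
```

```bash
python3 -m jog '[[-0.25,-0.35,0,0,0,0,0.85],[-0.5,-0.7,0,0,0,0,0.85],[-0.58,-0.85,0,0,0,0,0.85],[-0.58,-0.85,0,0,0,0,0.85],[-0.58,-0.85,0,0,0,0,0.85],[-0.5,-0.75,0,0,0,0,0.85],[-0.35,-0.55,0,0,0,0,0.85],[-0.25,-0.35,0,0,0,0,0.85],[-0.06,-0.1,0,0,0,0,0.85],[0,0,0,0,0,0,0.85],[0,0,0,0,0,0,0.85]]'
python3 - <<'E'
from h import *
np.set_printoptions(suppress=True,precision=1)
im,c=snap('wrist');cv2.imwrite('pics/w5.png',im[:,:,::-1])
for m in optics.masks_of('float1','wrist'): print(m['conf'],np.round(m['extent']),onz(c,cen(m),29))
ct=snap('top')[1]
for m in optics.masks_of('float1','top'): print('top',m['conf'],cen(m),onz(ct,cen(m),29))
np.set_printoptions(suppress=True,precision=3)
delta([443.5,-132,20.5],down(90))
E
```

```text
t: 39.45
ee_pos: [438.4, -134.7, 178.4]
orientation: [2.223, 2.22, 0.001]
ft_force: [0.2, 0.8, 0.5]
width: 75.0
grasp_force: 0.0
0.96 [627. 105.  26.  63.] [680.1 -36.6  29. ]
0.93 [605.  38.  70.  75.] [652.9  12.7  29. ]
0.88 [334. 220.  55.  55.] [ 443.5 -130.6   29. ]
0.69 [557. 103.  49.  73.] [619.5 -33.5  29. ]
top 0.82 [334.8 204.6] [653.2   8.1  29. ]
top 0.62 [350.1 188.7] [697.2 -34.6  29. ]
top 0.55 [351.3 221.3] [606.5 -37.1  29. ]
top 0.35 [199.8 270.4] [473.5 378.8  29. ]
shift [0.063 0.136 3.948] turn [ 0.002 -0.    -0.008]
```

View pics/w5.png

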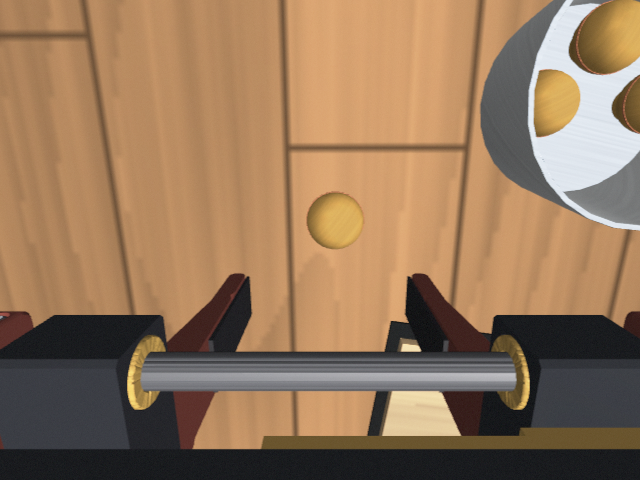

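The last ball is at (335,220), i.e. (443.5,-131). It was knocked aside and is now at rest. Three balls are in the pail, top right.

```bash
python3 -m jog '[[0.085,0.13,0.4,0,0,0,0.85],[0,0,0.8,0,0,0,0.85],[0,0,0.9,0,0,0,0.85],[0,0,0.9,0,0,0,0.85],[0,0,0.6,0,0,0,0.85],[0,0,0.33,0,0,0,0.85],[0,0,0,0,0,0,0.85],[0,0,0,0,0,0,0.85],[0,0,0,0,0,0,0.5],[0,0,0,0,0,0,0.5],[0,0,0,0,0,0,0.5],[0,0,0,0,0,0,0.5],[0,0,0,0,0,0,0.5],[0,0,0,0,0,0,0.5]]'
python3 -m jog '[[0,0,-0.3,0,0,0,0.5],[0,0,-0.6,0,0,0,0.5],[0,0,-0.9,0,0,0,0.5],[0,0,-0.9,0,0,0,0.5],[0,0,-0.6,0,0,0,0.5],[0,0,-0.2,0,0,0,0.5],[0,0,0,0,0,0,0.5]]'
python3 - <<'E'
from h import *
delta([651,-80,160],down(90))
E
```

```text
t: 41.05
ee_pos: [443.3, -131.7, 22.0]
orientation: [2.222, 2.218, 0.001]
ft_force: [-0.1, -0.2, 7.1]
width: 48.6
grasp_force: 30.0
t: 41.75
ee_pos: [443.1, -131.7, 162.4]
orientation: [2.222, 2.218, 0.002]
ft_force: [-0.2, 0.1, -1.2]
width: 48.8
grasp_force: 30.0
shift [1.301 5.196 0.071] turn [ 0.023  0.007 -0.017]
```

```bash
python3 -m jog '[[0.08,0.33,0,0,0,0,0.5],[0.17,0.7,0,0,0,0,0.5],[0.22,0.88,0,0,0,0,0.5],[0.22,0.88,0,0,0,0,0.5],[0.22,0.88,0,0,0,0,0.5],[0.17,0.7,0,0,0,0,0.5],[0.12,0.5,0,0,0,0,0.5],[0.07,0.25,0,0,0,0,0.5],[0.03,0.09,0,0,0,0,0.5],[0,0,0,0,0,0,0.5],[0,0,0,0,0,0,0.5]]'
python3 - <<'E'
from h import *
delta([651,-80,27],down(90))
E
```

```text
t: 42.85
ee_pos: [650.0, -80.0, 160.7]
orientation: [-2.223, -2.218, 0.002]
ft_force: [0.3, -0.5, -0.7]
width: 48.9
grasp_force: 30.0
shift [-0.     0.029  3.343] turn [-0.014 -0.001 -0.019]
```

```bash
python3 -m jog '[[0,0,0.4,0,0,0,0.5],[0,0,0.7,0,0,0,0.5],[0,0,0.7,0,0,0,0.5],[0,0,0.6,0,0,0,0.5],[0,0,0.4,0,0,0,0.5],[0,0,0.25,0,0,0,0.5],[0,0,0.12,0,0,0,0.5],[0,0,0.04,0,0,0,0.5],[0,0,0.03,0,0,0,0.5],[0,0,0.03,0,0,0,0.5],[0,0,0,0,0,0,0.5],[0,0,0,0,0,0,0.5]]'
python3 -m jog '[[0,0,0.03,0,0,0,0.5],[0,0,0.03,0,0,0,0.5],[0,0,0.03,0,0,0,0.5],[0,0,0,0,0,0,0.5]]'
```

```text
t: 44.05
ee_pos: [651.4, -79.9, 31.0]
orientation: [2.223, 2.219, 0.001]
ft_force: [0.7, 0.1, -0.1]
width: 48.8
grasp_force: 30.0
t: 44.45
ee_pos: [651.1, -79.8, 27.1]
orientation: [-2.223, -2.219, 0.0]
ft_force: [-1.1, -0.4, 2.4]
width: 48.9
grasp_force: 30.0
```

```bash
python3 -m jog '[[0,0,0.005,0,0,0,0.5],[0,0,0,0,0,0,0.6],[0,0,0,0,0,0,0.66],[0,0,0,0,0,0,0.66],[0,0,0,0,0,0,0.66],[0,0,-0.2,0,0,0,0.66],[0,0,-0.5,0,0,0,0.66],[0,0,-0.8,0,0,0,0.66],[0,0,-0.9,0,0,0,0.66],[0,0,-0.9,0,0,0,0.66],[0,0,-0.9,0,0,0,0.66],[0,0,-0.9,0,0,0,0.66],[0,0,-0.5,0,0,0,0.66],[0,0,0,0,0,0,0.66]]'
python3 - <<'E'
from h import *
delta([490,330,270],down(90))
E
```

```text
t: 45.85
ee_pos: [653.0, -80.1, 255.0]
orientation: [2.219, 2.215, 0.007]
ft_force: [0.2, -0.2, 0.5]
width: 57.8
grasp_force: 0.0
shift [10.245 -4.09  -0.413] turn [ 0.067  0.009 -0.017]
```

```bash
python3 -m jog '[[0.4,-0.16,-0.1,0,0,0,0.4],[0.8,-0.32,-0.1,0,0,0,0.4],[0.95,-0.38,-0.1,0,0,0,0.4],[0.95,-0.38,-0.1,0,0,0,0.4],[0.95,-0.38,0,0,0,0,0.4],[0.95,-0.38,0,0,0,0,0.4],[0.95,-0.38,0,0,0,0,0.4],[0.95,-0.38,0,0,0,0,0.4],[0.95,-0.38,0,0,0,0,0.4],[0.95,-0.38,0,0,0,0,0.4],[0.8,-0.32,0,0,0,0,0.4],[0.5,-0.2,0,0,0,0,0.4],[0.2,-0.08,0,0,0,0,0.4],[0,0,0,0,0,0,0.4]]'
python3 -m jog '[[0,0,0,0,0,0.5,0.4],[0,0,0,0,0,0.95,0.4],[0,0,0,0,0,0.95,0.4],[0,0,0,0,0,0.95,0.4],[0,0,0,0,0,0.95,0.4],[0,0,0,0,0,0.95,0.4],[0,0,0,0,0,0.95,0.4],[0,0,0,0,0,0.95,0.4],[0,0,0,0,0,0.95,0.4],[0,0,0,0,0,0.8,0.4],[0,0,0,0,0,0.5,0.4],[0,0,0,0,0,0,0.4],[0,0,0,0,0,0,0.4]]'
python3 - <<'E'
from h import *
import pickle
im,c=snap('wrist');cv2.imwrite('pics/w6.png',im[:,:,::-1]);pickle.dump(c,open('c6.pkl','wb'))
print(ctrl.get_obs()['qpos'].round(3))
E
```

```text
t: 47.25
ee_pos: [485.4, 333.0, 265.3]
orientation: [-2.221, -2.221, 0.004]
ft_force: [-0.1, 0.4, -0.2]
width: 34.6
grasp_force: 0.0
t: 48.55
ee_pos: [487.1, 331.4, 266.3]
orientation: [3.008, 0.906, -0.001]
ft_force: [-0.3, -0.3, 0.4]
width: 34.8
grasp_force: 0.0
[ 0.578  0.324  1.671 -0.     1.147  1.563]
```

View pics/w6.png

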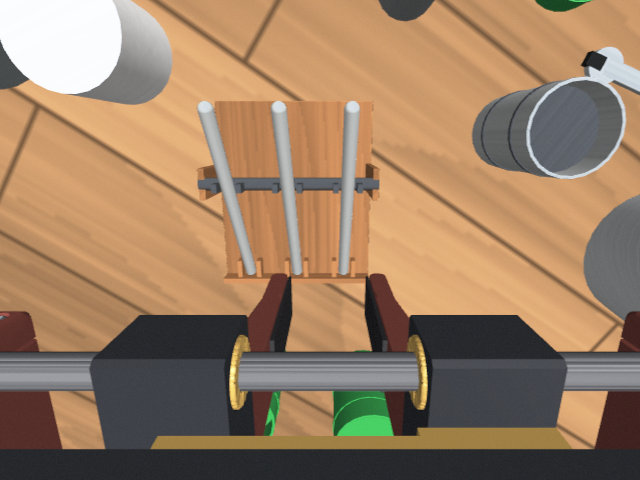

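Wrist view: rod high tips at (205,103), (279,103) and (351,103). Low ends are at (250,272), (297,272) and (344,272). The tin rim is centred near (576,128).

Run:
```python
from h import *
import pickle
np.set_printoptions(suppress=True,precision=1)
c=pickle.load(open('c6.pkl','rb'));ct=cam('top');cs=cam('scene')
W=[((205,105),(250,270)),((279,105),(297,270)),((351,105),(344,270))]
T=[((158,255),(205,308)),((177,243),(222.4,296.4)),((195,231),(238.4,285.6))]
S=[((428.5,188.3),(381.6,202.4)),((424.6,197.3),(377.4,210.7)),((420.4,206.3),(372.9,220.2))]
for w,t,s in zip(W,T,S):
    b,e1=tri((c,w[0]),(ct,t[0]),(cs,s[0]));a,e2=tri((c,w[1]),(ct,t[1]),(cs,s[1]));d=b-a
    print('b',b,e1,'a',a,e2,'L',np.linalg.norm(d),'slope',np.degrees(np.arcsin(d[2]/np.linalg.norm(d))),'yaw',np.degrees(np.arctan2(d[1],d[0])))
    print('  wrist b at z134',onz(c,w[0],134),'a at z16',onz(c,w[1],16))
P=np.array([onz(c,p,120)[:2] for p in [(528,128),(624,125),(592,78),(565,178),(540,95),(612,160)]])
s=np.linalg.lstsq(np.c_[2*P,np.ones(len(P))],(P**2).sum(1),rcond=None)[0];print('tin',s[:2],'R',np.sqrt(s[2]+s[:2]@s[:2]))
print(tri((c,(576,128)),(ct,(259.2,196)),(cs,(399,238.5))))
# arm fit
D=np.array([[.42,1.57,641.4,251.5],[.55,1.44,706,216.3],[.25,1.93,494,207.3],[.59,1.51,693.7,159.3],[.424,1.631,624.5,222],[.324,1.671,589.2,266.3]])
q,q23=D[:,0],D[:,0]+D[:,1]
A=np.r_[np.c_[np.sin(q),np.sin(q23),np.ones(6),np.zeros(6)],np.c_[np.cos(q),np.cos(q23),np.zeros(6),np.ones(6)]]
x,res,_,_=np.linalg.lstsq(A,np.r_[D[:,2],D[:,3]],rcond=None);print('arm a2,a3,r0,d1-L',x,res)
```

```text
b [514.2 460.9 134.8] 2.982720911713869 a [372.  366.6  20.5] 3.475199143613222 L 205.3961672152778 slope 33.797502050526454 yaw 33.56622902242485
  wrist b at z134 [515.9 463.  134. ] a at z16 [368.6 365.2  16. ]
b [545.2 414.5 132.9] 3.9089204681957583 a [403.8 320.1  21.7] 4.6414725581728415 L 203.1426618310272 slope 33.18203685735 yaw 33.730733441799075
  wrist b at z134 [547.1 416.  134. ] a at z16 [399.8 318.2  16. ]
b [575.6 368.9 132.2] 3.641709196419941 a [433.9 275.1  18.4] 5.68670242296448 L 204.4651893164149 slope 33.793188360829774 yaw 33.50072723462989
  wrist b at z134 [577.4 370.4 134. ] a at z16 [431.1 271.1  16. ]
tin [664.2 208. ] R 39.97892392137829
(array([662.9, 206.5, 123.5]), np.float64(3.7910197367251066))
arm a2,a3,r0,d1-L [576.1 487.7 -43.1 -75.4] [128.1]
```

Run:
```python
from h import *
delta([549.2,351.9,170],down(33.6))
```

```text
shift [1.575 0.435 2.409] turn [ 0.001  0.006 -0.013]
```

```bash
python3 -m jog '[[0.3,0.1,0.4,0,0,0,0.4],[0.5,0.15,0.8,0,0,0,0.4],[0.5,0.15,0.8,0,0,0,0.4],[0.275,0.035,0.4,0,0,0,0.4],[0,0,0,0,0,0,0.4],[0,0,0,0,0,0,0.4]]'
python3 - <<'E'
from h import *
import pickle
np.set_printoptions(suppress=True,precision=2)
im,c=snap('wrist');cv2.imwrite('pics/w7.png',im[:,:,::-1]);pickle.dump(c,open('c7.pkl','wb'))
for m in optics.masks_of('rod1','wrist'):
    v,u=np.nonzero(m['pixels']); k=np.polyfit(v,u,1); print(m['conf'],np.round(m['extent']),k, [ (r,k[0]*r+k[1]) for r in (v.min(),v.max())])
    if abs(np.mean(u)-330)<60:
        c0=onz(c,(np.polyval(k,v.min()+6),v.min()+6),133.5); print('b',c0)
        # intersect ray plane of rod: lateral offset at z 110.5
        for r in (v.min()+20,v.min()+60):print(onz(c,(np.polyval(k,r),r),115))
for m in optics.masks_of('tin','wrist'): print(m['conf'],np.round(m['extent']))
delta([549.2,351.9,92],down(33.6))
E
```

```text
t: 49.2
ee_pos: [548.9, 352.4, 170.6]
orientation: [3.008, 0.906, -0.001]
ft_force: [0.2, -1.0, 1.1]
width: 35.1
grasp_force: 0.0
0.88 [156. 260.  80. 109.] [ 0.59 -1.01] [(np.int64(207), np.float64(121.64811498784826)), (np.int64(314), np.float64(185.05180382931758))]
0.72 [330. 279.  24. 144.] [ -0.01 330.53] [(np.int64(207), np.float64(329.3538212896186)), (np.int64(351), np.float64(328.53563134292864))]
b [576.09 369.48 133.5 ]
[565.73 362.58 115.  ]
[543.96 348.26 115.  ]
0.61 [240. 260.  43. 104.] [  0.29 166.34] [(np.int64(207), np.float64(225.58043231929716)), (np.int64(312), np.float64(255.6279759611414))]
0.88 [597.  30.  86.  56.]
0.77 [562. 227. 155. 134.]
0.68 [146.  16. 111.  33.]
shift [-0.02  0.02  2.  ] turn [ 0.   -0.02 -0.01]
```

View pics/w7.png

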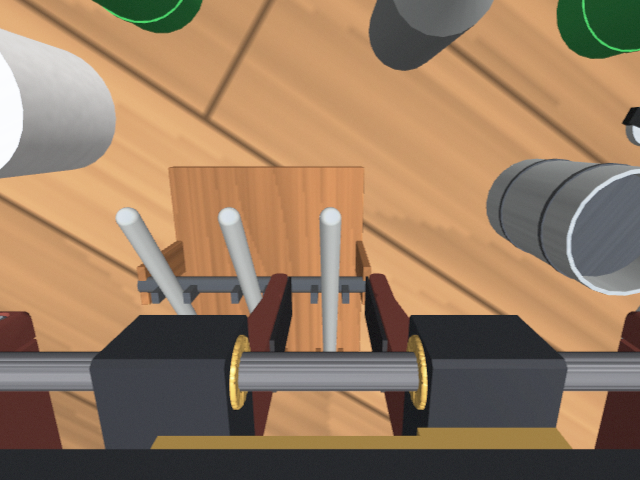

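Rod centred at column 329 between the fingers; its tip at (330,212) agrees with the measurement. Descend and grip.

```bash
python3 -m jog '[[0,0,0.4,0,0,0,0.4],[0,0,0.6,0,0,0,0.4],[0,0,0.5,0,0,0,0.4],[0,0,0.3,0,0,0,0.4],[0,0,0.16,0,0,0,0.4],[0,0,0,0,0,0,0.4],[0,0,0,0,0,0,0],[0,0,0,0,0,0,0],[0,0,0,0,0,0,0],[0,0,0,0,0,0,0],[0,0,0,0,0,0,0]]'
python3 -m jog '[[0,0,-0.1,0,0,0,0],[0,0,-0.3,0,0,0,0],[0,0,-0.6,0,0,0,0],[0,0,-0.8,0,0,0,0],[0,0,-0.8,0,0,0,0],[0,0,-0.8,0,0,0,0],[0,0,-0.8,0,0,0,0],[0,0,-0.5,0,0,0,0],[0,0,0,0,0,0,0],[0,0,0,0,0,0,0]]'
```

```text
t: 50.45
ee_pos: [549.7, 352.9, 92.9]
orientation: [-3.008, -0.905, -0.002]
ft_force: [1.2, -0.2, 1.2]
width: 11.1
grasp_force: 30.0
t: 51.45
ee_pos: [548.8, 352.5, 280.3]
orientation: [-3.008, -0.905, -0.0]
ft_force: [-0.5, 0.6, -2.5]
width: 11.6
grasp_force: 30.0
```

```bash
python3 -m jog '[[0,0,-0.5,0,0,0,0],[0,0,-0.5,0,0,0,0],[0,0,0,0,0.5,0,0],[0,0,0,0,0.8,0,0],[0,0,0,0,0.9,0,0],[0,0,0,0,0.9,0,0],[0,0,0,0,0.9,0,0],[0,0,0,0,0.9,0,0],[0,0,0,0,0.9,0,0],[0,0,0,0,0.9,0,0],[0,0,0,0,0.9,0,0],[0,0,0,0,0.9,0,0],[0,0,0,0,0.5,0,0],[0,0,0,0,0.17,0,0],[0,0,0,0,0,0,0],[0,0,0,0,0,0,0]]'
python3 - <<'E'
from h import *
im,c=snap('scene');m=optics.masks_of('rod1','scene')
o=ctrl.get_obs();print(o['qpos'].round(3));Rm=R.from_rotvec(o['orientation']).as_matrix();print(Rm.round(3), o['ee_pos']-19*Rm[:,2])
w,cw=snap('wrist');cv2.imwrite('pics/w8.png',np.hstack([cv2.resize(im[120:300,320:500],(400,400)),cv2.resize(w,(400,300),interpolation=3)[[min(i,299) for i in range(400)]]])[:,:,::-1])
E
```

```text
t: 53.05
ee_pos: [548.5, 353.8, 324.3]
orientation: [-2.516, -0.774, -1.16]
ft_force: [-0.0, 0.5, -0.7]
width: 11.4
grasp_force: 30.0
[0.519 0.122 2.074 0.779 0.108 0.751]
[[ 0.537  0.568  0.624]
 [ 0.356 -0.823  0.443]
 [ 0.765 -0.016 -0.644]] [537.08964849 345.67682751 337.49060478]
```

View pics/w8.png

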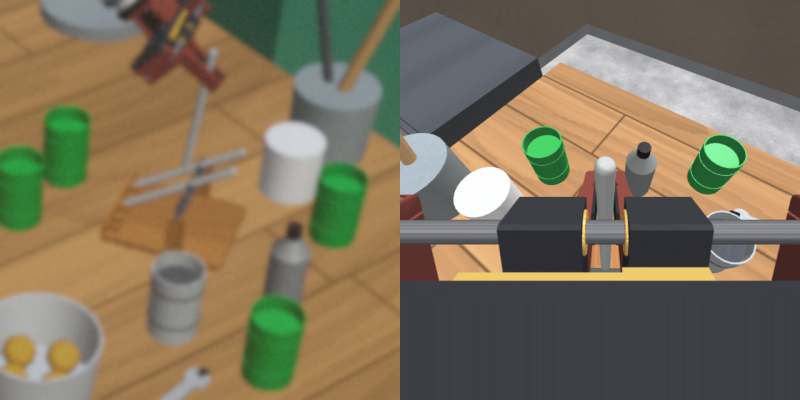

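The q5 limit stopped the tilt at 50°. With the tool pointing sideways to the arm plane the tilt should be free, so I'll yaw left about world z and then finish the pitch.

```bash
python3 -m jog '[[0,0,0,0.4,0,-0.34,0],[0,0,0,0.64,0,-0.54,0],[0,0,0,0.64,0,-0.54,0],[0,0,0,0.64,0,-0.54,0],[0,0,0,0.64,0,-0.54,0],[0,0,0,0.64,0,-0.54,0],[0,0,0,0.64,0,-0.54,0],[0,0,0,0.64,0,-0.54,0],[0,0,0,0.64,0,-0.54,0],[0,0,0,0,0,0,0],[0,0,0,0,0,0,0]]'
python3 - <<'E'
from h import *
np.set_printoptions(suppress=True,precision=3)
o=ctrl.get_obs();print(o['qpos'].round(3));r0=R.from_rotvec(o['orientation']);Rm=r0.as_matrix();print(Rm.round(3))
# desired: tool z tilt 55 from down in horizontal yaw psi
def tilted(psi,tau):
    return down(psi)*R.from_euler('y',tau,degrees=True)
for psi in (65,75,80): print(psi);delta(o['ee_pos'],tilted(psi,55))
E
```

```text
t: 54.3
ee_pos: [548.6, 352.9, 323.5]
orientation: [-1.938, -1.494, -0.892]
ft_force: [0.1, -0.6, -1.1]
width: 11.3
grasp_force: 30.0
[ 0.219  0.265  1.895  1.106  0.88  -0.231]
[[ 0.17   0.969  0.18 ]
 [ 0.618 -0.248  0.746]
 [ 0.767 -0.016 -0.641]]
65
shift [0. 0. 0.] turn [-1.503  0.827  0.962]
75
shift [0. 0. 0.] turn [-0.18   0.816 -0.052]
80
shift [0. 0. 0.] turn [ 0.482  0.809 -0.558]
```

```bash
python3 -m jog '[[0,0,0,-0.09,0.4,0,0],[0,0,0,-0.09,0.4,-0.05,0],[0,0,0,0,0,0,0],[0,0,0,0,0,0,0]]'
cat >> h.py <<'E'
def tilted(psi,tau): return down(psi)*R.from_euler('y',tau,degrees=True)
TIN=np.array([664.,207.])
def place(psi,tau,ru,rv,zg,slope=35.):
    """TCP target: rod at rim height at TIN + ru*u + rv*v, grip z zg"""
    Rm=tilted(psi,tau);d=Rm.apply([np.cos(np.radians(slope)),0,-np.sin(np.radians(slope))]) # a->b
    a=np.radians(psi);u=np.array([np.cos(a),np.sin(a)]);v=Rm.apply([0,1,0])[:2]
    p=TIN+ru*u+rv*v; g=np.array([*(p+d[:2]/d[2]*(zg-120)),zg]); print('rod dir',d.round(3),'bottom',(g-176*d).round(1))
    t=g+19*Rm.apply([0,0,1]); print('tcp',t.round(1)); delta(t,Rm)
E
python3 - <<'E'
from h import *
o=ctrl.get_obs();print(o['qpos'].round(3))
place(75,54,26,0,330)
print(onz(cam('top'),(258.8,196.4),120))
E
```

```text
t: 54.7
ee_pos: [547.7, 353.3, 323.9]
orientation: [-1.886, -1.45, -0.979]
ft_force: [-0.9, 0.1, -0.4]
width: 11.3
grasp_force: 30.0
[ 0.197  0.274  1.938  1.249  0.885 -0.379]
rod dir [0.005 0.017 1.   ] bottom [670.9 232.7 154. ]
tcp [675.7 250.5 318.8]
shift [-1.057  3.751 -1.287] turn [-0.016 -0.147  0.008]
[663.15208078 205.32544736 120.        ]
```

```bash
python3 -m jog '[[-0.1,0.35,-0.12,0,0,0,0],[-0.17,0.6,-0.2,0,-0.07,0,0],[-0.2,0.75,-0.25,0,-0.07,0,0],[-0.2,0.75,-0.25,0,0,0,0],[-0.17,0.6,-0.2,0,0,0,0],[-0.13,0.45,-0.16,0,0,0,0],[-0.07,0.25,-0.1,0,0,0,0],[0,0,0,0,0,0,0],[0,0,0,0,0,0,0]]'
python3 - <<'E'
from h import *
np.set_printoptions(suppress=True,precision=3)
o=ctrl.get_obs();print(o['qpos'].round(3))
place(75,54,26,0,330)
im,c=snap('scene');t,ct=snap('top')
cv2.imwrite('pics/s9.png',np.hstack([cv2.resize(im[120:300,330:510],(400,400)),cv2.resize(t[120:240,200:320],(400,400))])[:,:,::-1])
E
```

```text
t: 55.6
ee_pos: [676.1, 251.2, 319.9]
orientation: [-1.895, -1.458, -0.968]
ft_force: [0.1, 0.3, -0.4]
width: 11.1
grasp_force: 30.0
[-0.005  0.44   1.684  1.107  1.069 -0.349]
rod dir [0.005 0.017 1.   ] bottom [670.9 232.7 154. ]
tcp [675.7 250.5 318.8]
shift [-0.033 -0.006  0.001] turn [-0.02  -0.02   0.015]
```

View pics/s9.png

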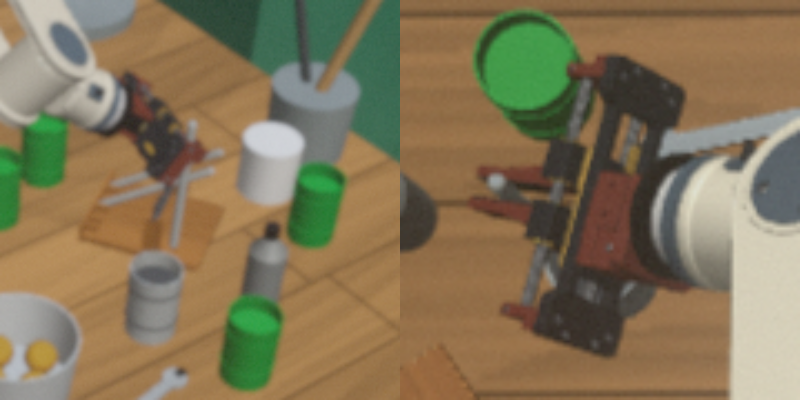

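Run:
```python
from h import *
np.set_printoptions(suppress=True,precision=1)
cs,ct=cam('scene'),cam('top')
print(proj(cs,[[671,233,154],[671.5,236,376]]),proj(ct,[[671.5,236,376]]))
ms=optics.masks_of('rod1','scene')
for m in ms:
    v,u=np.nonzero(m['pixels']);print(m['conf'],np.round(m['extent']),u[v.argmin()],v.min(),u[v.argmax()],v.max())
print(tri((cs,(416.4,177.5)),(ct,(200+496/3.333,120+184/3.333))))
```

```text
[[408.4 230.5]
 [417.1 173.8]] [[227.  173.9]]
0.56 [401. 205.  50.  16.] 422 196 377 211
0.55 [406. 195.  42.  14.] 426 189 385 201
0.54 [413. 203.  11.  55.] 416 175 408 230
(array([715.9,  56.2, 458.4]), np.float64(95.50121376901569))
```

```bash
python3 -m jog '[[-0.25,0,0.18,0,0,0,0],[-0.45,0,0.33,0,0,0,0],[-0.5,0,0.36,0,0,0,0],[-0.5,0,0.36,0,0,0,0],[-0.4,0,0.29,0,0,0,0],[-0.25,0,0.18,0,0,0,0],[-0.1,0,0.07,0,0,0,0],[0,0,0,0,0,0,0],[0,0,0,0,0,0,0]]'
python3 - <<'E'
from h import *
np.set_printoptions(suppress=True,precision=3)
place(75,54,26,0,184)
E
```

```text
t: 56.65
ee_pos: [676.8, 251.1, 200.0]
orientation: [-1.894, -1.459, -0.97]
ft_force: [0.6, -0.6, 0.1]
width: 11.3
grasp_force: 30.0
rod dir [0.005 0.017 1.   ] bottom [670.2 230.2   8. ]
tcp [675.  248.  172.8]
shift [-0.602 -0.026  0.327] turn [-0.01  -0.027  0.027]
```

```bash
python3 -m jog '[[-0.2,0,0.11,0,0,0,0],[-0.2,0,0.11,0,0,0,0],[-0.15,-0.02,0.08,0,-0.03,0,0],[-0.05,0,0.03,0,0,0,0],[0,0,0,0,0,0,0],[0,0,0,0,0,0,0]]'
python3 -m jog '[[-0.03,0,0.022,0,0,0,0],[0,0,0,0,0,0,0]]'
```

```text
t: 57.25
ee_pos: [674.9, 248.0, 172.0]
orientation: [-1.897, -1.46, -0.966]
ft_force: [0.3, -0.1, -1.6]
width: 11.4
grasp_force: 30.0
t: 57.45
ee_pos: [674.9, 248.0, 170.6]
orientation: [-1.897, -1.46, -0.966]
ft_force: [-0.5, -1.0, 0.1]
width: 11.3
grasp_force: 30.0
```

```bash
python3 -m jog '[[-0.03,0,0.022,0,0,0,0],[0,0,0,0,0,0,0]]'
```

```text
t: 57.65
ee_pos: [675.2, 248.2, 169.8]
orientation: [-1.896, -1.46, -0.968]
ft_force: [-0.3, -0.0, 3.2]
width: 11.3
grasp_force: 30.0
```

```bash
python3 -m jog '[[0,0,0,0,0,0,0.15],[0,0,0,0,0,0,0.3],[0,0,0,0,0,0,0.3],[0,0,0,0,0,0,0.3],[0,0,-0.2,0,0,0,0.3],[0,0,-0.5,0,0,0,0.3],[0,0,-0.8,0,0,0,0.3],[0,0,-0.9,0,0,0,0.3],[0,0,-0.9,0,0,0,0.3],[0,0,-0.8,0,0,0,0.3],[0,0,-0.4,0,0,0,0.3],[0,0,0,0,0,0,0.3]]'
python3 - <<'E'
from h import *
np.set_printoptions(suppress=True,precision=3)
o=ctrl.get_obs();print(o['qpos'].round(3))
im,c=snap('scene');t,ct=snap('top')
for cc in('scene','top'):
  for m in optics.masks_of('rod1',cc):
    v,u=np.nonzero(m['pixels']);print(cc,round(m['conf'],2),np.round(m['extent']),u[v.argmin()],v.min(),u[v.argmax()],v.max())
cs=cam('scene');print(proj(cs,[[671,234,227],[671,234,120]]),proj(ct,[[671,234,227]]))
delta([545.8-27.3,415-18.1,190],down(33.6));
E
```

```text
t: 58.85
ee_pos: [638.1, 105.1, 276.8]
orientation: [-1.9, -1.46, -0.97]
ft_force: [1.0, 0.7, 0.6]
width: 26.5
grasp_force: 0.0
[-0.254  0.463  1.764  1.052  1.196 -0.557]
scene 0.55 [413. 230.  11.  35.] 416 212 407 244
scene 0.5 [402. 204.  49.  15.] 424 196 380 210
scene 0.5 [407. 195.  49.  18.] 424 187 383 202
top 0.93 [182. 282.  49.  57.] 157 254 205 309
top 0.73 [198. 271.  54.  56.] 174 241 221 299
top 0.31 [207. 271.  85.  96.] 210 225 198 316
[[411.071 212.771]
 [407.53  238.279]] [[240.467 186.383]]
shift [ 1.96  -4.705  6.267] turn [-3.268 -8.578  6.398]
```

```bash
python3 -m jog '[[0,0,0,-0.15,-0.4,0.3,0.4],[0,0,0,-0.27,-0.72,0.53,0.4],[0,0,0,-0.27,-0.72,0.53,0.4],[0,0,0,-0.27,-0.72,0.53,0.4],[0,0,0,-0.27,-0.72,0.53,0.4],[0,0,0,-0.27,-0.72,0.53,0.4],[0,0,0,-0.27,-0.72,0.53,0.4],[0,0,0,-0.27,-0.72,0.53,0.4],[0,0,0,-0.27,-0.72,0.53,0.4],[0,0,0,-0.27,-0.72,0.53,0.4],[0,0,0,-0.27,-0.72,0.53,0.4],[0,0,0,-0.27,-0.7,0.53,0.4],[0,0,0,-0.15,-0.3,0.27,0.4],[0,0,0,0,0,0,0.4],[0,0,0,0,0,0,0.4]]'
python3 - <<'E'
from h import *
np.set_printoptions(suppress=True,precision=3)
print(ctrl.get_obs()['qpos'].round(3))
delta([545.6-27.3,415.3-18.1,172],down(33.6));
E
```

```text
t: 60.55
ee_pos: [636.9, 108.4, 273.7]
orientation: [3.002, 0.911, -0.001]
ft_force: [0.0, -0.3, 0.3]
width: 35.1
grasp_force: 0.0
[ 0.152  0.404  1.535 -0.004  1.202  1.135]
shift [ 1.551 -7.659  2.513] turn [0.035 0.014 0.026]
```

```bash
python3 -m jog '[[0.1,-0.4,0,0,0,0,0.4],[0.2,-0.8,0,0,0,0,0.4],[0.2,-0.95,0,0,0,0,0.4],[0.2,-0.95,0,0,0,0,0.4],[0.2,-0.95,0,0,0,0,0.4],[0.2,-0.95,0,0,0,0,0.4],[0.2,-0.95,0.2,0,0,0,0.4],[0.15,-0.85,0.6,0,0,0,0.4],[0.1,-0.6,0.8,0,0,0,0.4],[0,-0.26,0.6,0,0,0,0.4],[0,0,0.31,0,0,0,0.4],[0,0,0,0,0,0,0.4],[0,0,0,0,0,0,0.4]]'
python3 - <<'E'
from h import *
np.set_printoptions(suppress=True,precision=2)
im,c=snap('wrist')
for m in optics.masks_of('rod1','wrist'):
    v,u=np.nonzero(m['pixels']); k=np.polyfit(v,u,1); 
    if np.ptp(u)<60: print(m['conf'],np.round(m['extent']),'b',onz(c,(np.polyval(k,v.min()+6),v.min()+6),133.5),onz(c,(np.polyval(k,v.min()+60),v.min()+60),115))
delta([545.6-27.3,415.3-18.1,92],down(33.6))
E
```

```text
t: 61.85
ee_pos: [520.3, 396.1, 173.8]
orientation: [3.003, 0.906, 0.003]
ft_force: [-0.5, 0.8, 0.5]
width: 35.4
grasp_force: 0.0
0.64 [326. 278.  21. 147.] b [545.46 415.23 133.5 ] [513.02 393.63 115.  ]
0.62 [236. 261.  42. 113.] b [514.15 462.38 133.5 ] [482.89 439.07 115.  ]
shift [-0.05 -0.07  2.06] turn [ 0.05 -0.02 -0.01]
```

```bash
python3 -m jog '[[-0.05,-0.07,0.4,0.05,0,0,0.4],[0,0,0.6,0,0,0,0.4],[0,0,0.5,0,0,0,0.4],[0,0,0.3,0,0,0,0.4],[0,0,0.24,0,0,0,0.4],[0,0,0,0,0,0,0.4],[0,0,0,0,0,0,0],[0,0,0,0,0,0,0],[0,0,0,0,0,0,0],[0,0,0,0,0,0,0],[0,0,0,0,0,0,0]]'
python3 -m jog '[[0,0,-0.1,0,0,0,0],[0,0,-0.3,0,0,0,0],[0,0,-0.6,0,0,0,0],[0,0,-0.9,0,0,0,0],[0,0,-0.95,0,0,0,0],[0,0,-0.95,0,0,0,0],[0,0,-0.95,0,0,0,0],[0,0,-0.7,0,0,0,0],[0,0,-0.4,0,0,0,0],[0,0,0,0,0,0,0],[0,0,0,0,0,0,0]]'
python3 - <<'E'
from h import *
np.set_printoptions(suppress=True,precision=3)
delta(ctrl.get_obs()['ee_pos'],tilted(75,54))
for a in (90,):
  place(75,54,-13,23,330)
E
```

```text
t: 63.05
ee_pos: [517.0, 397.8, 92.0]
orientation: [-3.007, -0.908, -0.001]
ft_force: [1.4, -0.2, 2.3]
width: 11.3
grasp_force: 30.0
t: 64.15
ee_pos: [516.2, 397.3, 325.2]
orientation: [3.007, 0.908, -0.001]
ft_force: [0.2, -0.2, -0.7]
width: 11.1
grasp_force: 30.0
shift [0. 0. 0.] turn [ 3.242  8.601 -6.374]
rod dir [0.005 0.017 1.   ] bottom [683.  189.1 154. ]
tcp [687.8 206.9 318.8]
shift [0.937 6.339 0.158] turn [ 3.242  8.601 -6.374]
```

```bash
python3 -m jog '[[0,0,0,0.15,0.3,-0.27,0],[0,0,0,0.27,0.72,-0.53,0],[0,0,0,0.27,0.72,-0.53,0],[0,0,0,0.27,0.72,-0.53,0],[0,0,0,0.27,0.72,-0.53,0],[0,0,0,0.27,0.72,-0.53,0],[0,0,0,0.27,0.72,-0.53,0],[0,0,0,0.27,0.72,-0.53,0],[0,0,0,0.27,0.72,-0.53,0],[0,0,0,0.27,0.72,-0.53,0],[0,0,0,0.27,0.72,-0.53,0],[0,0,0,0.27,0.72,-0.53,0],[0,0,0,0.12,0.4,-0.27,0],[0,0,0,0,0,0,0],[0,0,0,0,0,0,0]]'
cat >> h.py <<'E'
TIN=np.array([663.6,206.4])
def place2(psi,ru,rv,zg,lean=2.,slope=35.):
    "rod axis crosses floor-top mid height (z=60) at TIN+ru u+rv v, leaning outward by lean deg"
    a=np.radians(psi);u=np.array([np.cos(a),np.sin(a),0]);v=np.array([np.sin(a),-np.cos(a),0])
    w=ru*u+rv*v;n=w/np.linalg.norm(w)
    Rm=R.from_rotvec(np.cross([0,0,1],n)*np.radians(lean))*tilted(psi,55)
    d=Rm.apply([np.cos(np.radians(slope)),0,-np.sin(np.radians(slope))])
    p=TIN+w[:2]; g=np.array([*(p+d[:2]/d[2]*(zg-60)),zg]); print('rod dir',d.round(3),'bottom',(g-176*d).round(1))
    t=g+19*Rm.apply([0,0,1]); print('tcp',t.round(1)); delta(t,Rm)
    R0=R.from_rotvec(ctrl.get_obs()['orientation']);print('world down in tool',R0.inv().apply([0,0,-1]).round(3))
E
python3 - <<'E'
from h import *
np.set_printoptions(suppress=True,precision=3)
print(ctrl.get_obs()['qpos'].round(3));delta(ctrl.get_obs()['ee_pos'],tilted(75,55))
place2(75,-12,21,330)
E
```

```text
t: 65.65
ee_pos: [516.1, 397.2, 323.7]
orientation: [-1.907, -1.448, -0.96]
ft_force: [0.2, -0.2, -1.0]
width: 11.4
grasp_force: 30.0
[ 0.308  0.243  1.97   1.268  0.792 -0.316]
shift [0. 0. 0.] turn [ 0.006  0.202 -0.095]
rod dir [ 0.025 -0.025  0.999] bottom [683.1 187.1 154.1]
tcp [691.2 198.  319.4]
shift [-2.205  5.542 -2.899] turn [0.175 0.366 0.14 ]
world down in tool [-0.807  0.008  0.591]
```

```bash
python3 -m jog '[[-0.2,0.25,-0.28,0,0.1,0,0],[-0.4,0.45,-0.55,0,0.1,0,0],[-0.45,0.52,-0.62,0.1,0.16,0.1,0],[-0.45,0.52,-0.62,0.07,0,0.04,0],[-0.45,0.52,-0.62,0,0,0,0],[-0.45,0.52,-0.62,0,0,0,0],[-0.27,0.35,-0.34,0,0,0,0],[0.04,0.35,0.09,0,0,0,0],[0.1,0.6,0.18,0,0,0,0],[0.12,0.6,0.2,0,0,0,0],[0.1,0.5,0.16,0,0,0,0],[0.06,0.34,0.11,0,0,0,0],[0,0,0,0,0,0,0],[0,0,0,0,0,0,0]]'
python3 - <<'E'
from h import *
np.set_printoptions(suppress=True,precision=3)
place2(75,-12,21,330)
snap('scene')
for m in optics.masks_of('rod1','scene'):
    v,u=np.nonzero(m['pixels']);print(round(m['conf'],2),np.round(m['extent']),u[v.argmin()],v.min(),u[v.argmax()],v.max())
print(proj(cam('scene'),[[683.1,187.1,154],[688.5,181.5,376]]))
E
```

```text
t: 67.05
ee_pos: [690.5, 199.2, 312.0]
orientation: [-1.872, -1.417, -0.97]
ft_force: [-0.4, 0.5, -1.5]
width: 11.0
grasp_force: 30.0
rod dir [ 0.025 -0.025  0.999] bottom [683.1 187.1 154.1]
tcp [691.2 198.  319.4]
shift [ 0.14   0.021 -0.122] turn [-0.004 -0.009  0.027]
world down in tool [-0.829  0.028  0.558]
0.59 [415. 230.  12.  34.] 415 213 407 244
0.58 [402. 213.  12.  52.] 406 185 399 238
[[399.824 237.597]
 [406.779 182.417]]
```

```bash
python3 -m jog '[[-0.25,0.01,0.17,0,0,0,0],[-0.45,0.02,0.3,0,0,0,0],[-0.5,0.02,0.34,0,0,0,0],[-0.5,0.02,0.34,0,0,0,0],[-0.45,0.02,0.3,0,0,0,0],[-0.3,0,0.2,0,0,0,0],[-0.2,0,0.13,0,0,0,0],[0,0,0,0,0,0,0],[0,0,0,0,0,0,0]]'
python3 - <<'E'
from h import *
np.set_printoptions(suppress=True,precision=3)
place2(75,-12,21,183)
E
```

```text
t: 68.05
ee_pos: [690.4, 199.0, 184.1]
orientation: [-1.871, -1.417, -0.97]
ft_force: [-3.4, 3.5, -3.6]
width: 11.8
grasp_force: 30.1
rod dir [ 0.025 -0.025  0.999] bottom [679.5 190.7   7.1]
tcp [687.6 201.6 172.4]
shift [-0.219 -0.075  0.203] turn [-0.009 -0.013  0.024]
world down in tool [-0.829  0.029  0.558]
```

```bash
python3 -m jog '[[0.02,-0.08,0.05,0,0,0,0],[-0.1,0,0.07,0,0,0,0],[-0.1,0,0.07,0,0,0,0],[0,0,0,0,0,0,0],[0,0,0,0,0,0,0]]'
python3 -m jog '[[-0.04,0,0.025,0,0,0,0],[0,0,0,0,0,0,0]]'
python3 -m jog '[[-0.03,0,0.02,0,0,0,0],[0,0,0,0,0,0,0]]'
```

```text
t: 68.55
ee_pos: [688.8, 201.5, 174.5]
orientation: [-1.872, -1.416, -0.973]
ft_force: [-0.7, 0.7, -1.4]
width: 11.3
grasp_force: 30.0
t: 68.75
ee_pos: [688.5, 201.6, 172.5]
orientation: [-1.872, -1.416, -0.972]
ft_force: [0.0, 0.2, -0.7]
width: 11.2
grasp_force: 30.0
t: 68.95
ee_pos: [688.3, 201.7, 171.0]
orientation: [-1.871, -1.416, -0.972]
ft_force: [0.6, 0.7, -1.9]
width: 11.1
grasp_force: 30.0
```

```bash
python3 -m jog '[[-0.03,0,0.02,0,0,0,0],[0,0,0,0,0,0,0]]'
python3 -m jog '[[-0.03,0,0.02,0,0,0,0],[0,0,0,0,0,0,0]]'
```

```text
t: 69.15
ee_pos: [688.2, 201.8, 169.5]
orientation: [-1.871, -1.416, -0.972]
ft_force: [-0.1, -0.7, -0.6]
width: 11.7
grasp_force: 30.0
t: 69.35
ee_pos: [688.3, 201.8, 168.3]
orientation: [-1.871, -1.416, -0.972]
ft_force: [0.1, -0.6, -1.5]
width: 11.2
grasp_force: 30.0
```

```bash
python3 -m jog '[[-0.03,0,0.02,0,0,0,0],[0,0,0,0,0,0,0]]'
python3 -m jog '[[-0.03,0,0.02,0,0,0,0],[0,0,0,0,0,0,0]]'
```

```text
t: 69.55
ee_pos: [688.8, 202.0, 167.9]
orientation: [-1.87, -1.416, -0.975]
ft_force: [-0.1, -0.9, 5.0]
width: 11.5
grasp_force: 30.0
t: 69.75
ee_pos: [689.3, 202.2, 167.7]
orientation: [-1.869, -1.416, -0.977]
ft_force: [1.0, 0.1, 8.8]
width: 11.1
grasp_force: 30.0
```

Contact. Release, retreat, rotate back and move to the last rod.

```bash
python3 -m jog '[[0.02,0,-0.015,0,0,0,0],[0,0,0,0,0,0,0.15],[0,0,0,0,0,0,0.3],[0,0,0,0,0,0,0.3],[0,0,0,0,0,0,0.3],[0,0,-0.2,0,0,0,0.3],[0,0,-0.5,0,0,0,0.3],[0,0,-0.8,0,0,0,0.3],[0,0,-0.9,0,0,0,0.3],[0,0,-0.9,0,0,0,0.3],[0,0,-0.8,0,0,0,0.3],[0,0,-0.4,0,0,0,0.3],[0,0,0,0,0,0,0.3]]'
python3 - <<'E'
from h import *
np.set_printoptions(suppress=True,precision=3)
snap('scene')
for m in optics.masks_of('rod1','scene'):
    v,u=np.nonzero(m['pixels']);print(round(m['conf'],2),np.round(m['extent']),u[v.argmin()],v.min(),u[v.argmax()],v.max())
delta(ctrl.get_obs()['ee_pos'],down(33.6))
E
```

```text
t: 71.05
ee_pos: [653.0, 54.2, 268.5]
orientation: [-1.874, -1.417, -0.976]
ft_force: [0.6, -0.5, 0.6]
width: 26.5
grasp_force: 0.0
0.69 [408. 196.  44.  12.] 423 189 385 201
0.55 [415. 230.  10.  28.] 415 213 408 244
0.49 [401. 237.  10.  27.] 401 221 398 247
0.19 [390. 305.  48.  42.] 407 285 369 325
shift [0. 0. 0.] turn [-3.605 -8.832  6.209]
```

```bash
python3 -m jog '[[0,0,0,-0.15,-0.4,0.3,0.4],[0,0,0,-0.3,-0.74,0.52,0.4],[0,0,0,-0.3,-0.74,0.52,0.4],[0,0,0,-0.3,-0.74,0.52,0.4],[0,0,0,-0.3,-0.74,0.52,0.4],[0,0,0,-0.3,-0.74,0.52,0.4],[0,0,0,-0.3,-0.74,0.52,0.4],[0,0,0,-0.3,-0.74,0.52,0.4],[0,0,0,-0.3,-0.74,0.52,0.4],[0,0,0,-0.3,-0.74,0.52,0.4],[0,0,0,-0.3,-0.74,0.52,0.4],[0,0,0,-0.3,-0.74,0.52,0.4],[0,0,0,-0.15,-0.29,0.19,0.4],[0,0,0,0,0,0,0.4],[0,0,0,0,0,0,0.4]]'
python3 - <<'E'
from h import *
np.set_printoptions(suppress=True,precision=3)
delta([514.3-27.3,462-18.1,172],down(33.6));
E
```

```text
t: 72.65
ee_pos: [651.7, 57.9, 265.4]
orientation: [-3.004, -0.917, 0.005]
ft_force: [-0.4, -0.0, 0.4]
width: 35.2
grasp_force: 0.0
shift [  1.977 -10.3     2.351] turn [-0.019  0.024  0.057]
```

```bash
python3 -m jog '[[0.1,-0.4,0,0,0,0,0.4],[0.18,-0.8,0,0,0,0,0.4],[0.19,-0.95,0,0,0,0,0.4],[0.19,-0.95,0,0,0,0,0.4],[0.19,-0.95,0,0,0,0,0.4],[0.19,-0.95,0,0,0,0,0.4],[0.19,-0.95,0,0,0,0,0.4],[0.19,-0.95,0,0,0,0,0.4],[0.19,-0.95,0,0,0,0,0.4],[0.19,-0.95,0.1,0,0,0,0.4],[0.17,-0.8,0.6,0,0,0,0.4],[0,-0.4,0.7,0,0,0,0.4],[0,-0.25,0.6,0,0,0,0.4],[0,0,0.35,0,0,0.05,0.4],[0,0,0,0,0,0,0.4],[0,0,0,0,0,0,0.4]]'
python3 - <<'E'
from h import *
np.set_printoptions(suppress=True,precision=2)
im,c=snap('wrist')
for m in optics.masks_of('rod1','wrist'):
    v,u=np.nonzero(m['pixels']); k=np.polyfit(v,u,1); 
    if np.ptp(u)<60: print(m['conf'],np.round(m['extent']),'b',onz(c,(np.polyval(k,v.min()+6),v.min()+6),133.5),onz(c,(np.polyval(k,v.min()+60),v.min()+60),115))
delta([514.5-27.3,462.2-18.1,92],down(33.6))
E
```

```text
t: 74.25
ee_pos: [490.1, 440.9, 173.4]
orientation: [-3.009, -0.904, 0.002]
ft_force: [-0.3, -0.6, -1.0]
width: 35.6
grasp_force: 0.0
0.66 [325. 278.  23. 148.] b [515.22 461.16 133.5 ] [482.9  439.61 115.  ]
shift [-0.04 -0.11  2.06] turn [-0.01 -0.01 -0.03]
```

```bash
python3 -m jog '[[-0.02,-0.08,0.4,0,0,0,0.4],[0,0,0.6,0,0,0,0.4],[0,0,0.5,0,0,0,0.4],[0,0,0.3,0,0,0,0.4],[0,0,0.24,0,0,0,0.4],[0,0,0,0,0,0,0.4],[0,0,0,0,0,0,0],[0,0,0,0,0,0,0],[0,0,0,0,0,0,0],[0,0,0,0,0,0,0],[0,0,0,0,0,0,0]]'
python3 -m jog '[[0,0,-0.1,0,0,0,0],[0,0,-0.3,0,0,0,0],[0,0,-0.6,0,0,0,0],[0,0,-0.9,0,0,0,0],[0,0,-0.95,0,0,0,0],[0,0,-0.95,0,0,0,0],[0,0,-0.95,0,0,0,0],[0,0,-0.7,0,0,0,0],[0,0,-0.4,0,0,0,0],[0,0,0,0,0,0,0],[0,0,0,0,0,0,0]]'
python3 -m jog '[[0,0,0,0.15,0.3,-0.27,0],[0,0,0,0.27,0.72,-0.53,0],[0,0,0,0.27,0.72,-0.53,0],[0,0,0,0.27,0.72,-0.53,0],[0,0,0,0.27,0.72,-0.53,0],[0,0,0,0.27,0.72,-0.53,0],[0,0,0,0.27,0.72,-0.53,0],[0,0,0,0.27,0.72,-0.53,0],[0,0,0,0.27,0.72,-0.53,0],[0,0,0,0.27,0.72,-0.53,0],[0,0,0,0.27,0.72,-0.53,0],[0,0,0,0.27,0.72,-0.53,0],[0,0,0,0.12,0.4,-0.27,0],[0,0,0,0,0,0,0],[0,0,0,0,0,0,0]]'
python3 - <<'E'
from h import *
np.set_printoptions(suppress=True,precision=3)
print(ctrl.get_obs()['qpos'].round(3));delta(ctrl.get_obs()['ee_pos'],tilted(75,55))
place2(75,-12,-20,330)
delta([570,200,325],tilted(75,55))
E
```

```text
t: 75.45
ee_pos: [487.6, 443.6, 91.8]
orientation: [-3.008, -0.905, 0.0]
ft_force: [1.0, -0.6, 3.1]
width: 11.0
grasp_force: 30.0
t: 76.55
ee_pos: [487.1, 443.2, 325.1]
orientation: [3.008, 0.905, -0.003]
ft_force: [0.1, 0.3, -1.6]
width: 11.3
grasp_force: 30.0
t: 78.05
ee_pos: [486.1, 443.4, 323.1]
orientation: [-1.942, -1.44, -0.936]
ft_force: [0.1, -0.4, -0.4]
width: 11.3
grasp_force: 30.0
[ 0.432  0.222  1.982  1.265  0.686 -0.213]
shift [0. 0. 0.] turn [ 0.068  0.45  -0.284]
rod dir [-0.034 -0.01   0.999] bottom [638.  199.1 154.1]
tcp [636.5 212.5 319.4]
shift [-2.732  5.232 -3.552] turn [-0.099  0.624 -0.514]
world down in tool [-0.791  0.02   0.612]
shift [-3.114  3.722 -4.227] turn [ 0.068  0.45  -0.284]
```

```bash
python3 -m jog '[[0,0,0,0,0.3,-0.25,0],[-0.2,0.3,-0.25,-0.1,0.32,-0.26,0],[-0.27,0.52,-0.35,0,0,0,0],[-0.33,0.63,-0.43,0,0,0,0],[-0.37,0.7,-0.48,0,0,0,0],[-0.37,0.7,-0.48,0,0,0,0],[-0.37,0.7,-0.48,0,0,0,0],[-0.33,0.63,-0.43,0,0,0,0],[-0.25,0.5,-0.33,0,0,0,0],[-0.16,0.33,-0.22,0,0,0,0],[-0.08,0.2,-0.1,0,0,0,0],[0,0,0,0,0,0,0],[0,0,0,0,0,0,0]]'
python3 - <<'E'
from h import *
np.set_printoptions(suppress=True,precision=3)
place2(75,-12,-20,330)
snap('scene')
for m in optics.masks_of('rod1','scene'):
    v,u=np.nonzero(m['pixels']);print(round(m['conf'],2),np.round(m['extent']),u[v.argmin()],v.min(),u[v.argmax()],v.max())
print(proj(cam('scene'),[[638,199.1,154],[631,197,376]]))
E
```

```text
t: 79.35
ee_pos: [641.0, 218.0, 319.4]
orientation: [-1.867, -1.46, -1.025]
ft_force: [0.3, -0.3, -1.2]
width: 11.1
grasp_force: 30.0
rod dir [-0.034 -0.01   0.999] bottom [638.  199.1 154.1]
tcp [636.5 212.5 319.4]
shift [-0.089 -0.074 -0.136] turn [-0.008 -0.022  0.018]
world down in tool [-0.83  -0.031  0.557]
0.71 [413. 232.   9.  33.] 416 214 407 244
0.5 [400. 202.  10.  55.] 400 172 395 228
[[393.838 228.676]
 [398.445 171.399]]
```

```bash
python3 -m jog '[[-0.09,-0.075,-0.136,0,0,0,0],[-0.25,-0.01,0.17,0,0,0,0],[-0.45,-0.02,0.3,0,0,0,0],[-0.5,-0.02,0.34,0,0,0,0],[-0.5,-0.02,0.34,0,0,0,0],[-0.45,-0.02,0.3,0,0,0,0],[-0.35,-0.01,0.23,0,0,0,0],[-0.24,0,0.16,0,0,0,0],[0,0,0,0,0,0,0],[0,0,0,0,0,0,0]]'
python3 - <<'E'
from h import *
np.set_printoptions(suppress=True,precision=3)
place2(75,-12,-20,183)
E
```

```text
t: 80.45
ee_pos: [637.5, 211.7, 186.9]
orientation: [-1.869, -1.46, -1.026]
ft_force: [4.1, 1.4, -2.6]
width: 11.1
grasp_force: 30.0
rod dir [-0.034 -0.01   0.999] bottom [643.  200.5   7.1]
tcp [641.4 213.9 172.4]
shift [-0.259  0.07   0.269] turn [ 0.005 -0.019  0.016]
world down in tool [-0.83  -0.032  0.557]
```

```bash
python3 -m jog '[[0,0.08,0.05,0,0,0,0],[-0.13,0,0.1,0,0,0,0],[-0.13,0,0.1,0,0,0,0],[0,0,0,0,0,0,0],[0,0,0,0,0,0,0]]'
python3 -m jog '[[-0.05,0,0.034,0,0,0,0],[0,0,0,0,0,0,0]]'
python3 -m jog '[[-0.04,0,0.025,0,0,0,0],[0,0,0,0,0,0,0]]'
python3 -m jog '[[-0.03,0,0.02,0,0,0,0],[0,0,0,0,0,0,0]]'
```

```text
t: 80.95
ee_pos: [641.2, 213.3, 172.9]
orientation: [-1.868, -1.459, -1.025]
ft_force: [-0.4, -0.1, -1.1]
width: 11.3
grasp_force: 30.0
t: 81.15
ee_pos: [641.6, 213.2, 170.8]
orientation: [-1.868, -1.46, -1.026]
ft_force: [0.5, 0.5, -1.2]
width: 11.2
grasp_force: 30.0
t: 81.35
ee_pos: [641.7, 213.2, 168.9]
orientation: [-1.868, -1.459, -1.026]
ft_force: [0.2, -0.1, -1.2]
width: 11.1
grasp_force: 30.0
t: 81.55
ee_pos: [642.2, 213.4, 168.5]
orientation: [-1.867, -1.459, -1.028]
ft_force: [-0.1, -0.6, 4.7]
width: 11.1
grasp_force: 30.0
```

Contact at z≈168.5. Release and retreat.

```bash
python3 -m jog '[[0,0,0,0,0,0,0.15],[0,0,0,0,0,0,0.3],[0,0,0,0,0,0,0.3],[0,0,0,0,0,0,0.3],[0,0,-0.2,0,0,0,0.3],[0,0,-0.5,0,0,0,0.3],[0,0,-0.8,0,0,0,0.3],[0,0,-0.9,0,0,0,0.3],[0,0,-0.9,0,0,0,0.3],[0,0,-0.8,0,0,0,0.3],[0,0,-0.4,0,0,0,0.3],[0,0,0,0,0,0,0.3]]'
python3 - <<'E'
from h import *
np.set_printoptions(suppress=True,precision=3)
im,c=snap('scene')
for m in optics.masks_of('rod1','scene'):
    v,u=np.nonzero(m['pixels']);print(round(m['conf'],2),np.round(m['extent']),u[v.argmin()],v.min(),u[v.argmax()],v.max())
print(ctrl.get_obs()['qpos'])
delta(ctrl.get_obs()['ee_pos'],down(-8.4));delta(ctrl.get_obs()['ee_pos'],down(33.6))
delta(ctrl.get_obs()['ee_pos'],down(75))
E
```

```text
t: 82.75
ee_pos: [600.5, 67.3, 269.4]
orientation: [-1.871, -1.46, -1.03]
ft_force: [0.4, 0.9, 0.4]
width: 26.2
grasp_force: 0.0
0.43 [401. 236.   7.  28.] 401 221 398 247
[-0.346  0.45   1.845  1.073  1.235 -0.696]
shift [0. 0. 0.] turn [-6.556 -7.817 12.831]
shift [0. 0. 0.] turn [-3.113 -9.047  6.475]
shift [0. 0. 0.] turn [ 0.28  -9.361  0.147]
```

```bash
python3 -m jog '[[0,0,0,-0.13,-0.4,0.3,0.5],[0,0,0,-0.26,-0.76,0.54,0.5],[0,0,0,-0.26,-0.76,0.54,0.5],[0,0,0,-0.26,-0.76,0.54,0.5],[0,0,0,-0.26,-0.76,0.54,0.5],[0,0,0,-0.26,-0.76,0.54,0.5],[0,0,0,-0.26,-0.76,0.54,0.5],[0,0,0,-0.26,-0.76,0.54,0.5],[0,0,0,-0.26,-0.76,0.54,0.5],[0,0,0,-0.26,-0.76,0.54,0.5],[0,0,0,-0.26,-0.76,0.54,0.5],[0,0,0,-0.26,-0.76,0.54,0.5],[0,0,0,-0.12,-0.29,0.24,0.5],[0,0,0,0,0,0,0.5]]'
python3 -m jog '[[0,0,0,0,0,0.5,0.5],[0,0,0,0,0,0.9,0.5],[0,0,0,0,0,0.9,0.5],[0,0,0,0,0,0.9,0.5],[0,0,0,0,0,0.9,0.5],[0,0,0,0,0,0.9,0.5],[0,0,0,0,0,0.9,0.5],[0,0,0,0,0,0.7,0.5],[0,0,0,0,0,0.4,0.5],[0,0,0,0,0,0,0.5],[0,0,0,0,0,0,0.5]]'
python3 - <<'E'
from h import *
np.set_printoptions(suppress=True,precision=3)
im,c=snap('scene');t,ct=snap('top')
cv2.imwrite('pics/s10.png',np.hstack([cv2.resize(im[170:330,300:460],(400,400),interpolation=2),cv2.resize(t[140:260,230:350],(400,400),interpolation=2)])[:,:,::-1])
delta([615.4,-343.5,200],down(-8.4))
E
```

```text
t: 84.25
ee_pos: [599.7, 72.0, 266.2]
orientation: [3.005, 0.915, -0.004]
ft_force: [0.3, 0.6, 0.1]
width: 43.8
grasp_force: 0.0
t: 85.35
ee_pos: [599.5, 69.8, 267.1]
orientation: [3.133, -0.224, -0.001]
ft_force: [-0.1, -0.4, 0.4]
width: 43.7
grasp_force: 0.0
shift [ 1.867 10.165  1.696] turn [0.011 0.001 0.027]
```

View pics/s10.png

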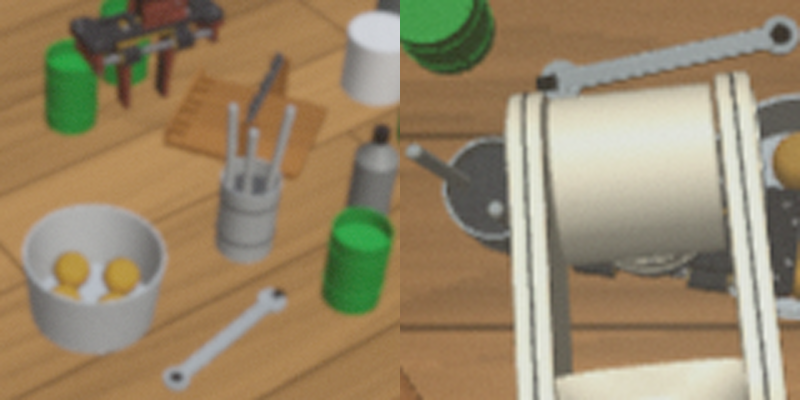

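All three rods stand in the tin and four balls are in the pail. Now the board.

```bash
python3 -m jog '[[0.07,0.4,0,0,0,0,0.5],[0.14,0.8,0,0,0,0,0.5],[0.18,0.95,0,0,0,0,0.5],[0.18,0.95,0,0,0,0,0.5],[0.18,0.95,0,0,0,0,0.5],[0.18,0.95,0.1,0,0,0,0.5],[0.18,0.95,0.2,0,0,0,0.5],[0.18,0.95,0.3,0,0,0,0.5],[0.18,0.95,0.3,0,0,0,0.5],[0.18,0.95,0.3,0,0,0,0.5],[0.14,0.75,0.3,0,0,0,0.5],[0.08,0.45,0.2,0,0,0,0.5],[0,0.12,0,0,0,0,0.5],[0,0,0,0,0,0,0.5],[0,0,0,0,0,0,0.5]]'
python3 - <<'E'
from h import *
np.set_printoptions(suppress=True,precision=2)
im,c=snap('wrist');cv2.imwrite('pics/w11.png',im[:,:,::-1])
import pickle;pickle.dump(c,open('c11.pkl','wb'))
delta([615.2,-344.2,21],down(-8.4))
E
```

```text
t: 86.95
ee_pos: [615.8, -340.9, 201.0]
orientation: [3.132, -0.226, 0.001]
ft_force: [-0.5, -0.2, -0.4]
width: 44.2
grasp_force: 0.0
shift [-0.01  0.08  4.5 ] turn [ 0.01 -0.01  0.03]
```

View pics/w11.png

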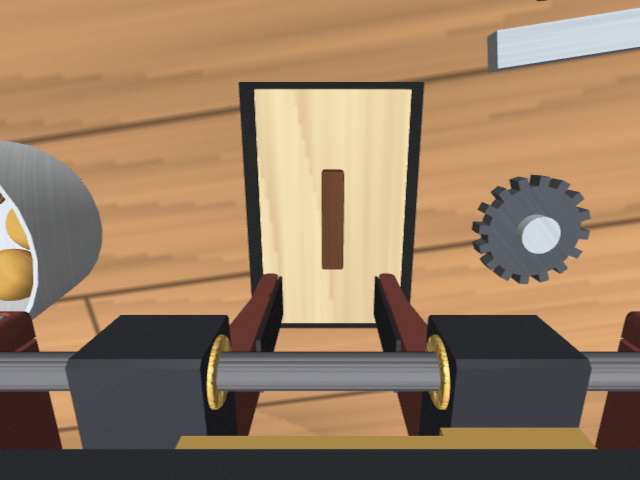

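Batten at columns 321–344, rows 170–269, about 3 mm right of the tool axis. Descend with that correction and grip.

```bash
python3 -m jog '[[0,0.085,0.5,0,0,0.03,0.5],[0,0,0.9,0,0,0,0.5],[0,0,0.95,0,0,0,0.5],[0,0,0.9,0,0,0,0.5],[0,0,0.7,0,0,0,0.5],[0,0,0.4,0,0,0,0.5],[0,0,0.14,0,0,0,0.5],[0,0,0,0,0,0,0.5],[0,0,0,0,0,0,0],[0,0,0,0,0,0,0],[0,0,0,0,0,0,0],[0,0,0,0,0,0,0],[0,0,0,0,0,0,0]]'
```

```text
t: 88.3
ee_pos: [615.7, -345.8, 21.9]
orientation: [3.131, -0.232, 0.003]
ft_force: [-1.2, 0.8, 6.3]
width: 19.9
grasp_force: 30.0
```

```bash
python3 -m jog '[[0,0,-0.2,0,0,0,0],[0,0,-0.4,0,0,0,0],[0,0,-0.8,0,0,0,0],[0,0,-0.9,0,0,0,0],[0,0,-0.9,0,0,0,0],[0,0,-0.8,0,0,0,0],[0,0,-0.4,0,0,0,0],[0,0,0,0,0,0,0],[0,0,0,0,0,0,0]]'
python3 - <<'E'
from h import *
import pickle
np.set_printoptions(suppress=True,precision=2)
c=pickle.load(open('c11.pkl','rb'))
a,b=onz(c,(332.5,170),44),onz(c,(332.5,269),44);print(a,b,(a+b)/2,np.linalg.norm(a-b))
K=np.array([onz(c,p,16) for p in [(254,89),(412,89)]]);print('far edge mid',K.mean(0),np.linalg.norm(K[0]-K[1]),np.degrees(np.arctan2(*(K[0]-K[1])[1::-1]))-90)
off=((a+b)/2)[:2]-np.array([615.7,-345.8]);print('board-tcp',off)
delta([650.4-off[0],-34.5-off[1],190],down(-8.4))
E
```

```text
t: 89.2
ee_pos: [614.3, -345.0, 195.8]
orientation: [3.132, -0.233, -0.002]
ft_force: [-0.0, 0.2, -4.0]
width: 19.8
grasp_force: 30.0
[ 661.01 -351.95   44.  ] [ 571.19 -339.33   44.  ] [ 616.1  -345.64   44.  ] 90.69735642725055
far edge mid [ 728.9  -362.31   16.  ] 140.34289447273684 -8.179883907709637
board-tcp [0.4  0.16]
shift [-0.26 -7.8   0.14] turn [ 0.01  0.01 -0.02]
```

```bash
python3 -m jog '[[-0.01,-0.3,0,0,0,0,0],[-0.02,-0.6,0,0,0,0,0],[-0.03,-0.9,0,0,0,0,0],[-0.03,-0.9,0,0,0,0,0],[-0.03,-0.9,0,0,0,0,0],[-0.03,-0.9,0,0,0,0,0],[-0.03,-0.9,0,0,0,0,0],[-0.03,-0.9,0,0,0,0,0],[-0.03,-0.7,0,0,0,0,0],[-0.02,-0.5,0,0,0,0,0],[0,-0.2,0,0,0,0,0],[0,-0.1,0,0,0,0,0],[0,0,0,0,0,0,0],[0,0,0,0,0,0,0]]'
python3 - <<'E'
from h import *
np.set_printoptions(suppress=True,precision=3)
delta([650.2,-34.7,120],down(-8.4))
E
```

```text
t: 90.6
ee_pos: [650.6, -36.0, 195.9]
orientation: [3.131, -0.234, -0.0]
ft_force: [0.2, 0.0, -3.6]
width: 19.9
grasp_force: 30.0
shift [-0.014 -0.034  1.898] turn [ 0.016  0.001 -0.023]
```

```bash
python3 -m jog '[[0,-0.03,0.3,0,0,0,0],[0,0,0.5,0,0,0,0],[0,0,0.5,0,0,0,0],[0,0,0.3,0,0,0,0],[0,0,0.15,0,0,0,0],[0,0,0.1,0,0,0,0],[0,0,0,0,0,0,0],[0,0,0,0,0,0,0]]'
python3 -m jog '[[0,0,0.05,0,0,0,0],[0,0,0,0,0,0,0]]'
python3 -m jog '[[0,0,0.03,0,0,0,0],[0,0,0,0,0,0,0]]'
```

```text
t: 91.4
ee_pos: [651.6, -34.2, 123.0]
orientation: [3.132, -0.233, 0.002]
ft_force: [0.5, 0.1, -3.3]
width: 19.7
grasp_force: 30.0
t: 91.6
ee_pos: [651.2, -34.1, 120.6]
orientation: [3.132, -0.232, 0.001]
ft_force: [-0.0, -0.1, -3.9]
width: 19.7
grasp_force: 30.0
t: 91.8
ee_pos: [651.0, -34.1, 119.1]
orientation: [3.132, -0.233, 0.001]
ft_force: [-0.4, -0.1, -3.2]
width: 19.9
grasp_force: 30.0
```

```bash
python3 -m jog '[[-0.01,0.01,0.02,0,0,0,0],[0,0,0.01,0,0,0,0],[0,0,0,0,0,0,0]]'
```

```text
t: 92.1
ee_pos: [650.7, -34.4, 118.3]
orientation: [3.132, -0.233, 0.001]
ft_force: [-1.6, 0.8, 1.4]
width: 19.7
grasp_force: 30.0
```

Contact. Release, lift straight up and check.

```bash
python3 -m jog '[[0,0,0.01,0,0,0,0],[0,0,0,0,0,0,0.3],[0,0,0,0,0,0,0.5],[0,0,0,0,0,0,0.5],[0,0,0,0,0,0,0.5],[0,0,0,0,0,0,0.5],[0,0,-0.2,0,0,0,0.5],[0,0,-0.5,0,0,0,0.5],[0,0,-0.9,0,0,0,0.5],[0,0,-0.9,0,0,0,0.5],[0,0,-0.9,0,0,0,0.5],[0,0,-0.9,0,0,0,0.5],[-0.5,0.5,-0.4,0,0,0,0.5],[-0.8,0.8,0,0,0,0,0.5],[-0.8,0.8,0,0,0,0,0.5],[-0.8,0.8,0,0,0,0,0.5],[-0.8,0.8,0,0,0,0,0.5],[-0.6,0.6,0,0,0,0,0.5],[0,0,0,0,0,0,0.5],[0,0,0,0,0,0,0.5]]'
python3 - <<'E'
from h import *
np.set_printoptions(suppress=True,precision=2)
t,ct=snap('top');s,cs=snap('scene')
m=optics.masks_of('board','top')[0]['pixels'].astype(np.uint8)
cn=max(cv2.findContours(m,0,1)[0],key=len)[:,0,:]
print('board',cv2.minAreaRect(np.float32([onz(ct,p,112)[:2] for p in cn])))
cv2.imwrite('pics/end.png',np.hstack([cv2.resize(s[170:330,290:450],(400,400),interpolation=2),cv2.resize(t[110:290,220:400],(400,400),interpolation=2)])[:,:,::-1])
E
```

```text
t: 94.1
ee_pos: [455.0, -179.3, 306.6]
orientation: [3.131, -0.235, 0.003]
ft_force: [0.1, -0.3, 0.2]
width: 44.1
grasp_force: 0.0
board ((649.70556640625, -35.45137023925781), (139.5461883544922, 229.13409423828125), 81.56462860107422)
```

View pics/end.png

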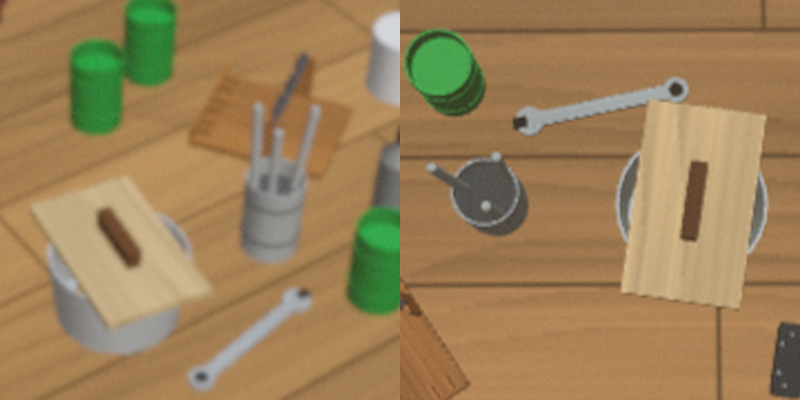

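The board lies flat, centred within about 1 mm of the pail. All three rods stand in the tin, and the spanner looks untouched.

```bash
python3 -c "
from workcell import ctrl
print(ctrl.close_job())"
```

```text
the job is handed in; nothing more can be done
None
```

The job is handed in at about 94 s of the 210 s allowed: all four balls were lowered into the pail, the three rods stand in the tin (one leaning outward about 5°), and the board lies back flat and centred to about 1 mm; no verdict was shown.

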